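# Swap the failed media converter at the back of the rack shelf

### The job

The media converter at the back of the rack shelf has failed: swap it for the spare lying on the anti-static mat. First stand the battery unit and the fibre terminal, which are in the way in front of it, on the free part of the mat; then lay the failed converter flat in the returns tray, and set the spare exactly where the failed one stood, square to the shelf and with its port panel facing the front. Finally put the battery unit and the terminal back upright exactly where each of them stood, leaving the power adapter undisturbed and tipping nothing over.

Things in the scene. Friction and masses are not known exactly. Their poses are not given: they have to be found in the camera images.
- ups_mid (a point): Centre of the battery unit (mini UPS): upright grey plastic block, 64 mm deep (own x) by 46 mm wide (own y) by 84 mm high, round corners, three round sockets low on its front (-x) face; about 0.4 kg. This point is 42 mm above its underside. It stands in the front row of the shelf, left or right, about square to the shelf.
- terminal_mid (a point): Centre of the fibre terminal: slim upright white slab, 62 mm deep (own x) by 30 mm wide (own y), standing in a foot 66 by 46 mm and 8 mm high; 90 mm high over all; about 0.26 kg. This point is 45 mm above its underside. It stands in the front row of the shelf beside the battery unit, 96 mm from it centre to centre.
- old_converter_mid (a point): Centre of the failed converter: flat dark metal case 62 deep (own x) by 84 wide (y) by 26 high, aluminium port panel on its front (-x) face, bright strip along that edge of its top; 0.2 kg. Point 13 mm above its underside. Back row of the shelf, left or right, square to it, ports to the shelf's front, 12 mm behind the front row (no room there for a finger until that is cleared), 48 mm free behind.
- spare_mid (a point): Centre of the spare media converter, the same in every way as the failed one (62 by 84 by 26 mm, point 13 mm above its underside, -x is its port side); at the start it lies on the half of the mat that is farther from the robot.
- spare_front (a point): Middle of the spare converter's port panel: 31 mm from its centre towards its own -x.
- adapter_mid (a point): Centre of the black power adapter block, 58 by 48 by 34 mm, standing in the back row of the shelf on the other side from the failed converter, 108 mm from it centre to centre. Leave it alone.
- shelf: Grey sheet-metal rack shelf, fixed. Origin on the bench under its middle; x from its front (robot side) to its rear, y left. 190 deep (x), 222 wide (y); floor top 12 mm above the bench; side cheeks 3 thick, 44 high at the front falling to 20 at the rear; rear lip 24 high; ears 254 over all. Front row: 60 mm before the origin, 48 left and right; back row: 15 mm behind it, 54 left and right.
- mat: Dark rubber anti-static mat, 300 (x) by 220 (y) mm and 3 mm thick, fixed on the bench beside the shelf; origin on the bench under its centre, own x pointing away from the robot. The spare lies on its +x half; the -x half is free.
- tray: Grey plastic returns tray, open on top, fixed on the bench on the other side of the shelf: 190 (x) by 150 (y) mm outside, 35 mm high, walls 4 mm, floor 4 mm thick; origin on the bench under its centre.
There are look-alikes about, which are no part of the job. Leave any yellow look-alike of the part that bears old_converter_mid alone.

How it is judged (in metres and radians):
On the way, in this order (a step that is already met when the one before it is completed fails the run):
1. the battery unit and the fibre terminal both stand upright on the mat, let go, with the failed converter still in its place (x of ups_mid in the frame of mat between -0.14 and 0.14 m and y of ups_mid in the frame of mat between -0.1 and 0.1 m and height (world z) of ups_mid between 0.037 and 0.053 m and angle between each of ups_mid, terminal_mid's own z axis and vertical below 0.12 rad and linear speed of each of ups, terminal below 0.02 m/s and contact force between the fingers and ups below 0.1 N and x of terminal_mid in the frame of mat between -0.14 and 0.14 m and y of terminal_mid in the frame of mat between -0.1 and 0.1 m and height (world z) of terminal_mid between 0.04 and 0.056 m and contact force between the fingers and terminal below 0.1 N and distance of old_converter_mid from where it was at the start of the episode below 0.02 m), for 0.2 s.
2. the failed converter lies flat in the returns tray, let go (x of old_converter_mid in the frame of tray between -0.075 and 0.075 m and y of old_converter_mid in the frame of tray between -0.06 and 0.06 m and height (world z) of old_converter_mid below 0.025 m and angle between old_converter_mid's own z axis and vertical below 0.12 rad and linear speed of old_converter below 0.02 m/s and contact force between the fingers and old_converter below 0.1 N), for 0.2 s.
3. the spare stands in the failed one's place, square and ports to the front, let go (x of spare_mid in the frame of shelf between 0.004 and 0.026 m and x of spare_front in the frame of shelf between -0.029 and -0.003 m and height (world z) of spare_mid between 0.019 and 0.031 m and angle between spare_mid's own z axis and vertical below 0.12 rad and angle between the x axis of spare_mid and the x axis of shelf, either way round below 0.2 rad and linear speed of spare_converter below 0.02 m/s and contact force between the fingers and spare_converter below 0.1 N and (y of spare_mid in the frame of shelf between 0.043 and 0.065 m or y of spare_mid in the frame of shelf between -0.065 and -0.043 m)), for 0.2 s.
At the end, for the whole second after the job is handed in: Battery unit and terminal upright within 13 mm of where each stood, within 0.25 rad of square; the spare within 11 mm along and across of the failed one's place, flat, within 0.2 rad of square, ports to the front; the failed one flat on the tray's floor; all released and at rest (all of step 2 and all of step 3 and distance of each of ups_mid, terminal_mid from where it was at the start of the episode below 0.013 m and angle between each of ups_mid, terminal_mid's own z axis and vertical below 0.12 rad and angle between the x axis of each of ups_mid, terminal_mid and the x axis of shelf, either way round below 0.25 rad and linear speed of each of ups, terminal below 0.02 m/s and contact force between the fingers and ups below 0.1 N and contact force between the fingers and terminal below 0.1 N); the robot touches nothing.
It fails at once if the power adapter on the shelf is shifted by more than 12 mm (distance of adapter_mid from where it was at the start of the episode above 0.012 m).
It fails at once if the battery unit, the terminal or a converter is tipped by more than 0.7 rad (angle between any of ups_mid, terminal_mid, old_converter_mid, spare_mid's own z axis and vertical above 0.7 rad).
It also fails if it takes over 134 s, if anything falls off the work surface, if the arm or the gripper's body presses on something with over 40 N, if the wrist force passes 120 N, or if a joint passes its speed limit or range.

### The arm

A 6-joint arm with a two-finger parallel gripper is mounted at the origin on the work surface. World frame = base frame: x ahead of the robot, y to its left, z up, the work surface at z = 0. Lengths are in mm, angles in rad, forces in N, time in s.
With the tool pointing down it reaches from about 325 to 900 mm from the base axis. Payload 6.1 kg.
Tool frame: the origin (TCP) lies midway between the tips of the shut fingers; the grasp point (between the pads) lies behind it (grasp_offset is the z of the grasp point in the tool frame, in mm); z points along the fingers, y is the direction in which the jaws open and shut (so a half turn about z gives the same grasp; the last joint's range is limited). The gripper opens to 87 mm and grips with 3 to 60 N. Pads are 19 mm wide; open, the fingers measure 117 mm over their backs; the gripper's body (75 mm by 190 mm) begins 51 mm behind the grasp point.
Start: joints at [1.034, 0.22, 1.526, -0, 1.395, -0.126], TCP at [249.587, 572.994, 222.538] pointing down, gripper open.
Joint ranges: [-2.98, 2.98], [-0.91, 2.08], [0.09, 2.57], [-1.24, 4.39], [0.2, 2.65], [-2.68, 2.68]. Speed limits (rad/s): [2.57, 2.57, 3.01, 3.14, 3.14, 3.14].

### API

Orientations are given as a unit quaternion [x, y, z, w].
In Python, from workcell import * gives the robot as it stands. The module is installed in compiled form; this text tells all that it offers.
- The arm moves only by the tool jog_arm, never from a script. Its argument "commands" is a list of rows, each a list of 7 numbers: the shift along the tool's x, y, z in mm, then the turn, a rotation vector about the tool's x, y, z in rad, then the finger opening in mm, from 0 to 87. A call has 1 to 20 rows; each row shifts and turns the commanded pose from where the row before left it, along the tool's axes as they then stand; what a row does not reach is not made up. A row lasts 1/10 s, in which the tool goes at most 50 mm and 8.59 degrees, less where a joint would pass 70% of its speed; a pose out of reach is approached as far as the arm can. A call with a gripper value outside its range is refused whole. The fingers move at their own pace and stop on an object; "force" is the grip in N (left out, the last holds). Time passes only in rows, so rows that do not move let the fingers close. It gives the time, the measured TCP pose, the force and the opening at its end, in the units of the state.
- get_obs(): the state, without advancing time (a new reading comes with each control period).
- snapshot(name): name is "scene" or "side" or "wrist"; returns a dict with "color" (384x512x3 uint8, red, green, blue), "fx", "fy", "cx", "cy" (pixels), "R" (3x3) and "t" (3): a world point X has camera coordinates R X + t; the wrist camera has in their place "hand_eye" (4x4, takes a point from camera to tool coordinates, whose origin is the TCP and whose axes are the flange's). Camera axes: x right, y down, z forward; pixel columns grow to the right and rows downward; lengths in mm; the calibration is good to about 2 mm. A picture is of the moment at which its call begins: read the wrist's pose just before it. There is no depth.
- close_job(): hands the job in, once; it reports no verdict.
The state is a dict: "time": time; "joint_positions": joint angles; "qvel": joint speeds; "tau": joint torques, N m; "ee_pos": TCP position; "orientation": TCP orientation; "wrist_force": force on the tool from outside, world axes, zero at the start; "torque": the same for the moment, N m; "grip_width": opening from 0.0 (shut) to 1.0 (fully open).
Only numpy, scipy, OpenCV 4.12 (cv2) and the standard library are available. Lean on these libraries where they do the work, as an engineer would, in place of code of your own. Each camera call takes 0.05 s, during which the arm holds its last target.

## Working session

There is one attempt and no reset: what is moved stays moved. The work goes in short steps, Python scripts to look and compute and a tool call to move; the robot and the scene stay as the last step left them, time stands still between calls to the robot, and variables do not carry over. Pictures are saved under pics/ and viewed, and the job is handed in when it is done.

Besides the shell and the picture viewer there is one more tool, called after "Emit:" by a JSON object that holds its "op" and its "data", one argument or row to a line. jog_arm: Moves the arm, as the interface text tells. Its arguments: {"type":"object","properties":{"commands":{"type":"array"},"force":{"type":"number"}},"required":["commands"]}

```bash
mkdir -p pics
python3 - <<'E'
from workcell import *
import cv2,numpy as np
o=get_obs();print({k:np.round(v,3) for k,v in o.items()})
for n in ["scene","side","wrist"]:
    s=snapshot(n);cv2.imwrite(f"pics/{n}0.png",s["color"][:,:,::-1])
    print(n,[ (k,np.round(v,3).tolist()) for k,v in s.items() if k!="color"])
    np.savez(f"{n}0.npz",**s)
print({k:v for k,v in globals().items() if 'offset' in k})
E
```

```text
{'time': np.float64(0.0), 'joint_positions': array([ 1.034,  0.221,  1.528,  0.   ,  1.395, -0.126]), 'qvel': array([-0.   ,  0.   ,  0.001,  0.001,  0.001, -0.   ]), 'tau': array([-1.0000e-03, -4.9462e+01, -3.8736e+01,  7.0000e-02,  5.8000e-02,
       -0.0000e+00]), 'ee_pos': array([249.259, 572.449, 221.415]), 'orientation': array([ 0.204,  0.979, -0.001, -0.   ]), 'wrist_force': array([ 0.459,  0.328, -0.553]), 'torque': array([ 0.035, -0.006, -0.033]), 'grip_width': np.float64(1.002)}
scene [('fx', 464.111), ('fy', 464.111), ('cx', 252.169), ('cy', 191.831), ('R', [[0.726, 0.688, 0.006], [0.51, -0.532, -0.676], [-0.462, 0.494, -0.737]]), ('t', [-397.764, -228.223, 1288.303])]
side [('fx', 418.161), ('fy', 418.161), ('cx', 254.632), ('cy', 192.825), ('R', [[0.83, -0.558, 0.016], [-0.361, -0.559, -0.746], [0.425, 0.613, -0.666]]), ('t', [-439.178, 254.55, 1003.326])]
wrist [('fx', 267.865), ('fy', 267.865), ('cx', 256.123), ('cy', 191.4), ('hand_eye', [[0.0, -0.956, -0.293, 80.783], [1.0, 0.001, -0.0, -0.111], [0.001, -0.293, 0.956, -161.962], [0.0, 0.0, 0.0, 1.0]])]
{'grasp_offset': -18.700000000000003}
```

View pics/scene0.png

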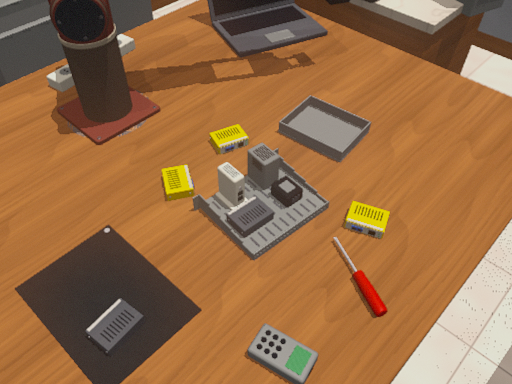

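View pics/side0.png

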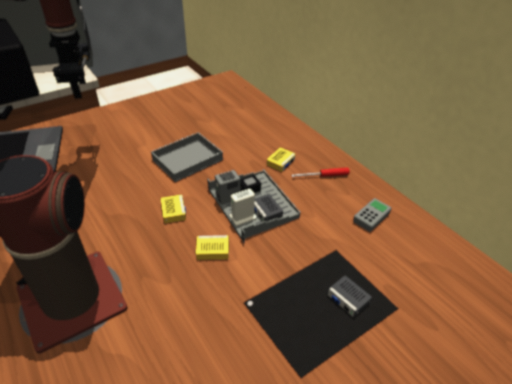

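View pics/wrist0.png

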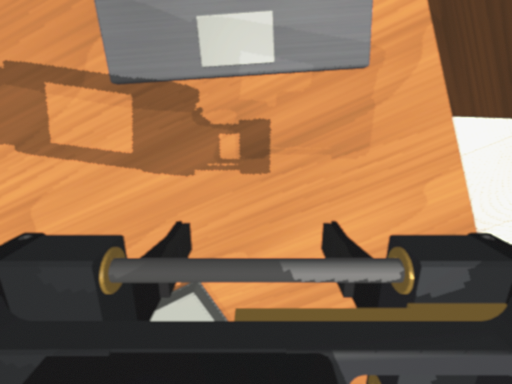

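Run:
```python
import cv2
a=cv2.imread("pics/scene0.png");b=cv2.imread("pics/side0.png")
cv2.imwrite("pics/sc_shelf.png",cv2.resize(a[90:260,180:380],None,fx=4,fy=3.5,interpolation=2)[:600]) if 0 else cv2.imwrite("pics/sc_shelf.png",cv2.resize(a[130:260,185:345],None,fx=4.5,fy=4.5,interpolation=2))
cv2.imwrite("pics/sc_mat.png",cv2.resize(a[220:384,10:210],None,fx=3.6,fy=3.6,interpolation=2))
cv2.imwrite("pics/si_shelf.png",cv2.resize(b[125:245,145:305],None,fx=5,fy=5,interpolation=2))
cv2.imwrite("pics/si_mat.png",cv2.resize(b[240:380,235:405],None,fx=4,fy=4,interpolation=2))
```

```text
(no output)
```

View pics/sc_shelf.png

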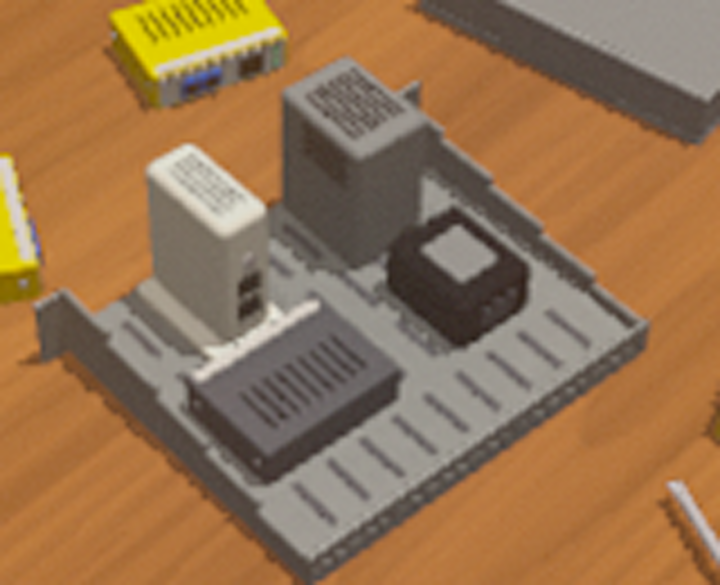

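View pics/sc_mat.png

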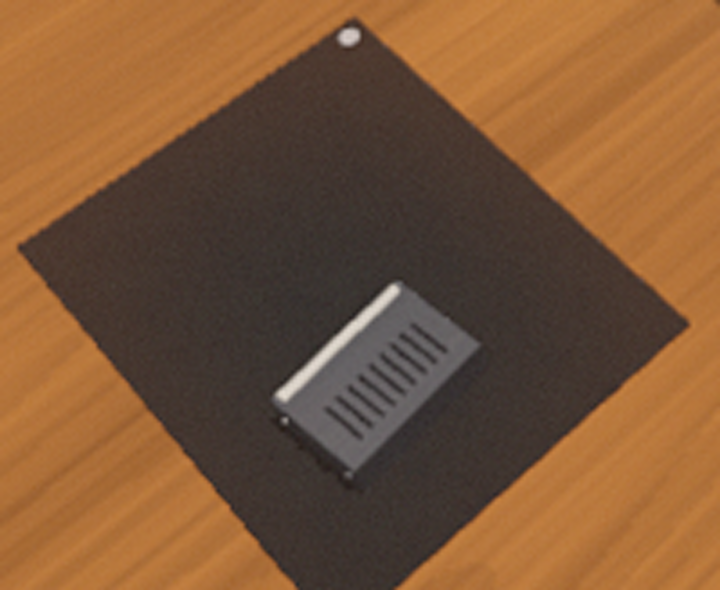

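View pics/si_shelf.png

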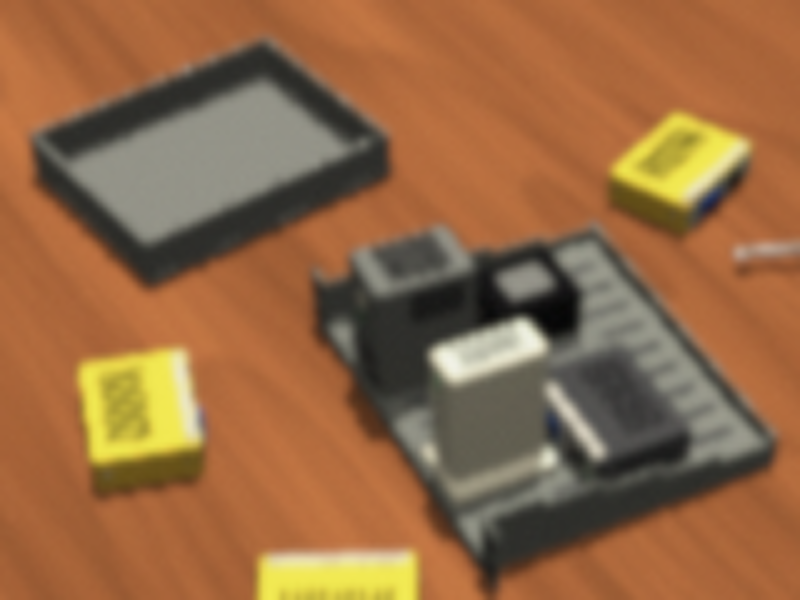

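View pics/si_mat.png

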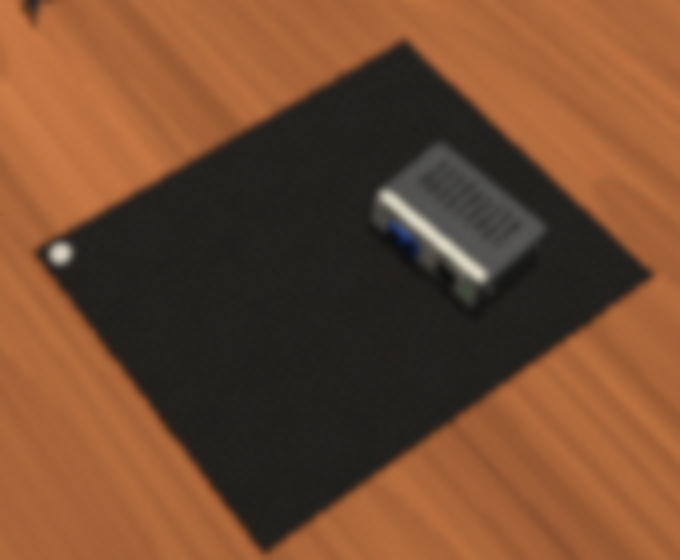

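```bash
cat > h.py <<'E'
import numpy as np,cv2
from scipy.spatial.transform import Rotation as Rn
def load(n): return dict(np.load(n))
def cast(s,uv,z,R=None,t=None):
    R=s["R"] if R is None else R; t=s["t"] if t is None else t
    uv=np.atleast_2d(np.array(uv,float))
    d=np.c_[(uv[:,0]-s["cx"])/s["fx"],(uv[:,1]-s["cy"])/s["fy"],np.ones(len(uv))]@R
    c=-R.T@t
    return c+d*((z-c[2])/d[:,2])[:,None]
def proj(s,X,R=None,t=None):
    R=s["R"] if R is None else R; t=s["t"] if t is None else t
    p=np.atleast_2d(X)@R.T+t
    return np.c_[p[:,0]/p[:,2]*s["fx"]+s["cx"],p[:,1]/p[:,2]*s["fy"]+s["cy"]]
def wrist_Rt(s,o):
    T=np.eye(4);T[:3,:3]=Rn.from_quat(o["orientation"]).as_matrix();T[:3,3]=o["ee_pos"]
    M=np.linalg.inv(T@s["hand_eye"]);return M[:3,:3],M[:3,3]
E
python3 - <<'E'
from h import *
sc=load("scene0.npz");si=load("side0.npz")
def f(n,pts,z,s,k,ox,oy):
    p=cast(s,[((a+.5)/k-.5+ox,(b+.5)/k-.5+oy) for a,b in pts],z)[:,:2]
    e=np.roll(p,-1,0)-p
    print(n,np.round(p).tolist(),'mean',np.round(p.mean(0),1),'len',np.round(np.hypot(*e.T)),'ang',np.round(np.arctan2(e[:,1],e[:,0]),3))
A=(sc,4.5,185,130);B=(si,5,145,125);C=(sc,3.6,10,220);D=(si,4,235,240)
f('ups',[(285,97),(345,60),(420,112),(358,158)],96,*A)
f('ups si',[(353,262),(463,228),(477,266),(368,296)],96,*B)
f('term',[(150,172),(188,147),(266,212),(228,238)],102,*A)
f('term si',[(430,352),(532,320),(549,348),(447,382)],102,*B)
f('old',[(190,380),(318,303),(400,378),(262,460)],38,*A)
f('old si',[(604,470),(548,388),(620,348),(688,430)],38,*B)
f('spare',[(275,402),(400,284),(480,346),(350,470)],29,*C)
f('spare si',[(482,282),(380,192),(440,143),(546,228)],29,*D)
f('mat si',[(265,552),(38,246),(404,40),(652,272)],3,*D)
f('mat',[(18,247),(358,18),(688,323)],3,*C)
f('tray si',[(150,265),(35,138),(265,42),(387,140)],35,*B)
f('shelf rear',[(313,560),(648,325)],22,*A)
f('shelf rear si',[(775,435),(598,228)],22,*B)
# tray by mask in scene
E
```

```text
ups [[469.0, 69.0], [471.0, 110.0], [524.0, 108.0], [524.0, 62.0]] mean [497.1  87.4] len [41. 53. 45. 56.] ang [ 1.504 -0.05  -1.573  3.018]
ups si [[464.0, 109.0], [534.0, 101.0], [522.0, 67.0], [456.0, 78.0]] mean [493.8  89. ] len [70. 36. 67. 32.] ang [-0.11  -1.906  2.978  1.319]
term [[463.0, -18.0], [464.0, 7.0], [522.0, 1.0], [521.0, -23.0]] mean [492.4  -8. ] len [24. 58. 24. 57.] ang [ 1.539 -0.093 -1.61   3.054]
term si [[457.0, 13.0], [519.0, 5.0], [513.0, -19.0], [452.0, -12.0]] mean [485.4  -3.3] len [62. 25. 62. 26.] ang [-0.13  -1.774  3.027  1.381]
old [[529.0, -58.0], [539.0, 19.0], [600.0, 11.0], [587.0, -69.0]] mean [563.8 -24.3] len [78. 61. 81. 59.] ang [ 1.44  -0.129 -1.733  2.962]
old si [[523.0, -62.0], [534.0, 11.0], [589.0, 17.0], [582.0, -61.0]] mean [557.1 -23.9] len [73. 55. 78. 58.] ang [ 1.419  0.102 -1.671 -3.139]
spare [[536.0, -412.0], [527.0, -332.0], [585.0, -325.0], [592.0, -407.0]] mean [ 559.9 -368.9] len [81. 58. 82. 56.] ang [ 1.686  0.12  -1.486 -3.046]
spare si [[532.0, -408.0], [524.0, -329.0], [580.0, -322.0], [590.0, -403.0]] mean [ 556.4 -365.8] len [79. 56. 81. 58.] ang [ 1.668  0.126 -1.449 -3.041]
mat si [[340.0, -454.0], [342.0, -234.0], [636.0, -233.0], [638.0, -450.0]] mean [ 488.7 -342.7] len [220. 294. 216. 298.] ang [ 1.563e+00  2.000e-03 -1.562e+00 -3.128e+00]
mat [[344.0, -456.0], [344.0, -237.0], [639.0, -236.0]] mean [ 442.1 -309.7] len [218. 295. 368.] ang [ 1.57   0.003 -2.502]
tray si [[391.0, 240.0], [385.0, 401.0], [568.0, 420.0], [581.0, 273.0]] mean [481.3 333.6] len [161. 183. 148. 192.] ang [ 1.608  0.105 -1.481 -2.968]
shelf rear [[634.0, -85.0], [657.0, 132.0]] mean [645.8  23.6] len [218. 218.] ang [ 1.463 -1.678]
shelf rear si [[632.0, -79.0], [655.0, 133.0]] mean [643.7  26.9] len [214. 214.] ang [ 1.461 -1.68 ]
```

```bash
cat >> h.py <<'E'
def plan(wps,step=40,start=None,rstep=.14):
    """wps: list of (x,y,z,psi) world; psi = world angle of tool y. prints tool shifts"""
    if start is None:
        from workcell import get_obs
        o=get_obs();p=np.array(o["ee_pos"]);R=Rn.from_quat(o["orientation"]).as_matrix()
        psi=np.arctan2(R[1,1],R[0,1]);print("t",o["time"],"at",p.round(1),"psi",round(psi,3),"tilt",np.round(R[2,:2],3),"F",np.round(o["wrist_force"],1),"g",round(float(o["grip_width"])*87,1))
    else: p=np.array(start[:3],float);psi=start[3]
    for w in wps:
        w=np.array(w,float);dp=(w[3]-psi+np.pi)%(2*np.pi)-np.pi
        if abs(dp)>1e-3:
            n=int(np.ceil(abs(dp)/rstep));print("  turn z total %.3f: %d x %.3f"%(-dp,n,-dp/n))
        psi=w[3];xt=np.array([-np.sin(psi),np.cos(psi)]);yt=np.array([np.cos(psi),np.sin(psi)])
        d=w[:3]-p;t=np.array([d[:2]@xt,d[:2]@yt,-d[2]])
        n=max(1,int(np.ceil(np.linalg.norm(t)/step)));print("  shift",t.round(1),": %d x"%n,(t/n).round(1));p=w[:3]
E
python3 -c "
from h import *
plan([(400,40,220,1.463)])"
```

```text
t 0.15 at [249.4 572.6 221.7] psi 1.16 tilt [ 0.    -0.001] F [-0.4  0.2  0.6] g 87.3
  turn z total -0.303: 3 x -0.101
  shift [-207.1 -513.3    1.7] : 14 x [-14.8 -36.7   0.1]
```

Emit:
{"op": "jog_arm", "data": {
  "commands": [
    [0,0,0,0,0,-0.101,87],
    [0,0,0,0,0,-0.101,87],
    [0,0,0,0,0,-0.101,87],
    [-15,-37,0,0,0,0,87],
    [-15,-37,0,0,0,0,87],
    [-15,-37,0,0,0,0,87],
    [-15,-37,0,0,0,0,87],
    [-15,-37,0,0,0,0,87],
    [-15,-37,0,0,0,0,87],
    [-15,-37,0,0,0,0,87],
    [-15,-37,0,0,0,0,87],
    [-15,-37,0,0,0,0,87],
    [-15,-37,0,0,0,0,87],
    [-15,-37,0,0,0,0,87],
    [-15,-37,0,0,0,0,87],
    [-15,-37,0,0,0,0,87],
    [-12,-32,0,0,0,0,87],
    [0,0,0,0,0,0,87],
    [0,0,0,0,0,0,87]
  ]
}}

```text
time: 2.05
ee_pos: [400.0, 40.4, 222.3]
orientation: [0.055, 0.998, 0.0, -0.0]
wrist_force: [-0.4, -0.5, 1.0]
grip_width: 1.002
```

```bash
cat > snap.py <<'E'
import sys
from h import *
from workcell import *
n,out=sys.argv[1:3]
o=get_obs();s=snapshot(n);s["ee_pos"]=o["ee_pos"];s["orientation"]=o["orientation"]
if n=="wrist": s["R"],s["t"]=wrist_Rt(s,o)
np.savez(out+".npz",**s);im=s["color"][:,:,::-1]
if len(sys.argv)>3:
    a,b,c,d,k=map(float,sys.argv[3:8]);im=cv2.resize(im[int(c):int(d),int(a):int(b)],None,fx=k,fy=k,interpolation=2)
cv2.imwrite(f"pics/{out}.png",im);print(o["time"],np.round(o["ee_pos"],1))
E
python3 snap.py wrist w1 96 416 0 240 2.5
```

```text
2.05 [400.   40.4 222.3]
```

View pics/w1.png

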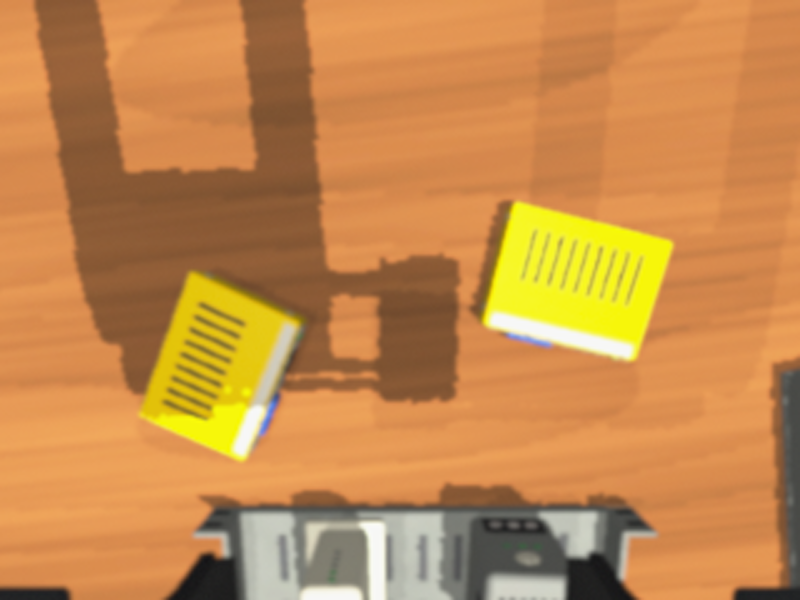

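Emit:
{"op": "jog_arm", "data": {
  "commands": [
    [-38,0,-6,0,0,0,87],
    [-38,0,-6,0,0,0,87],
    [-38,0,-6,0,0,0,87],
    [-38,0,-6,0,0,0,87],
    [-38,0,-6,0,0,0,87],
    [-38,0,-6,0,0,0,87],
    [-32,0,-4,0,0,0,87],
    [0,0,0,0,0,0,87],
    [0,0,0,0,0,0,87],
    [0,0,0,0,0,0,87]
  ]
}}

```text
time: 3.1
ee_pos: [657.6, 14.2, 262.2]
orientation: [0.053, 0.999, 0.0, -0.001]
wrist_force: [-0.0, 0.1, 0.7]
grip_width: 1.0
```

```bash
python3 snap.py wrist w2 96 416 0 240 2.5
```

```text
3.1 [657.6  14.2 262.2]
```

View pics/w2.png

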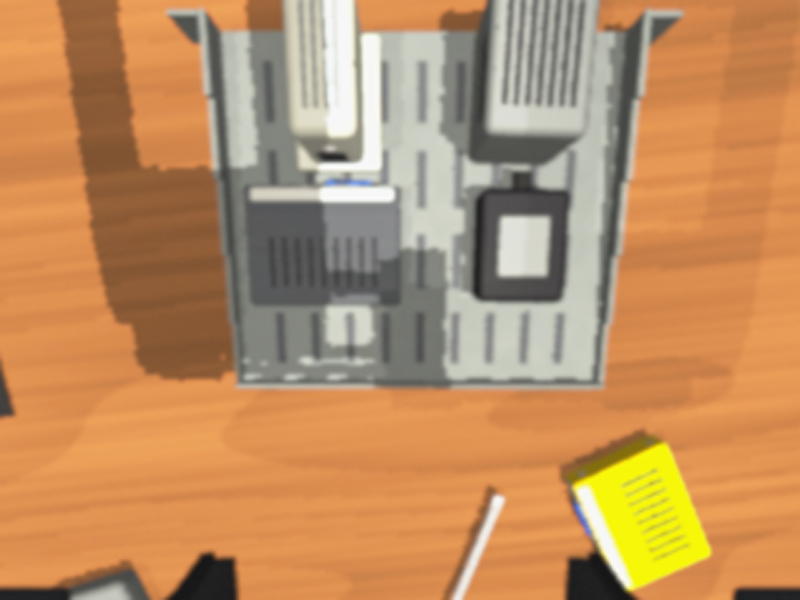

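```bash
cat > meas.py <<'E'
from h import *
def f(n,pts,z,s,k,ox,oy):
    p=cast(s,[((a+.5)/k-.5+ox,(b+.5)/k-.5+oy) for a,b in pts],z)[:,:2]
    e=np.roll(p,-1,0)-p
    print(n,np.round(p,1).tolist(),'mean',np.round(p.mean(0),1),'len',np.round(np.hypot(*e.T)),'ang',np.round(np.arctan2(e[:,1],e[:,0]),3))
    return p
E
python3 - <<'E'
from meas import *
s=load("w2.npz");W=(s,2.5,96,0)
f('rear lip',[(238,385),(603,385)],24,*W)
f('old',[(247,187),(398,186),(400,304),(251,304)],38,*W)
f('ups top rear',[(487,133),(586,133)],96,*W)
f('ups sides',[(495,0),(597,0)],96,*W)
f('term top rear',[(292,137),(357,135)],102,*W)
f('term side',[(284,0),(354,0)],102,*W)
f('foot',[(381,180),(381,36)],20,*W)
f('adapter',[(485,192),(568,194),(563,298),(476,298)],46,*W)
f('floor front',[(223,32)],12,*W)
# tray from scene
sc=load("scene0.npz")
E
```

```text
rear lip [[629.7, -81.3], [652.7, 136.1]] mean [641.2  27.4] len [219. 219.] ang [ 1.465 -1.676]
old [[524.1, -54.3], [532.1, 25.7], [592.6, 20.3], [583.9, -62.5]] mean [558.2 -17.7] len [80. 61. 83. 60.] ang [ 1.471 -0.089 -1.676  3.006]
ups top rear [[521.5, 66.7], [526.2, 110.3]] mean [523.9  88.5] len [44. 44.] ang [ 1.465 -1.677]
ups sides [[471.5, 73.5], [476.0, 116.2]] mean [473.7  94.8] len [43. 43.] ang [ 1.465 -1.677]
term top rear [[515.2, -18.6], [517.4, 9.6]] mean [516.3  -4.5] len [28. 28.] ang [ 1.493 -1.649]
term side [[464.2, -14.1], [467.2, 14.7]] mean [4.657e+02 3.000e-01] len [29. 29.] ang [ 1.465 -1.677]
foot [[525.9, 16.7], [456.8, 24.7]] mean [491.4  20.7] len [70. 70.] ang [ 3.027 -0.114]
adapter [[540.7, 70.5], [546.2, 113.5], [598.5, 109.1], [593.5, 61.9]] mean [569.8  88.7] len [43. 52. 47. 54.] ang [ 1.443 -0.085 -1.676  2.981]
floor front [[443.6, -59.1]] mean [443.6 -59.1] len [0.] ang [0.]
```

```bash
python3 -c "
from h import *
plan([(493,91.5,200,1.464),(493,91.5,58,1.464)],step=35)"
```

```text
t 3.15 at [657.6  13.9 262.6] psi 1.464 tilt [0.001 0.   ] F [0.3 0.7 0.6] g 87.2
  shift [172.   59.6  62.6] : 6 x [28.7  9.9 10.4]
  shift [  0.   0. 142.] : 5 x [ 0.   0.  28.4]
```

Emit:
{"op": "jog_arm", "data": {
  "commands": [
    [29,10,10.5,0,0,0,75],
    [29,10,10.5,0,0,0,75],
    [29,10,10.5,0,0,0,75],
    [29,10,10.5,0,0,0,75],
    [29,10,10.5,0,0,0,75],
    [27,10,10,0,0,0,75],
    [0,0,20,0,0,0,75],
    [0,0,30,0,0,0,75],
    [0,0,20,0,0,0,75],
    [0,0,0,0,0,0,75],
    [0,0,0,0,0,0,75]
  ]
}}

```text
time: 4.25
ee_pos: [493.7, 91.1, 130.7]
orientation: [0.054, 0.999, 0.0, 0.0]
wrist_force: [0.8, -0.3, 0.6]
grip_width: 0.862
```

```bash
python3 snap.py wrist w3; python3 -c "
from h import *
plan([(493,91.5,130,1.464),(493,91.5,58,1.464)],step=25)"
```

```text
4.25 [493.7  91.1 130.7]
t 4.3 at [494.6  91.  131.5] psi 1.463 tilt [-0.002  0.   ] F [0.2 0.1 0.1] g 74.8
  shift [1.6 0.3 1.5] : 1 x [1.6 0.3 1.5]
  shift [ 0.  0. 72.] : 3 x [ 0.  0. 24.]
```

View pics/w3.png

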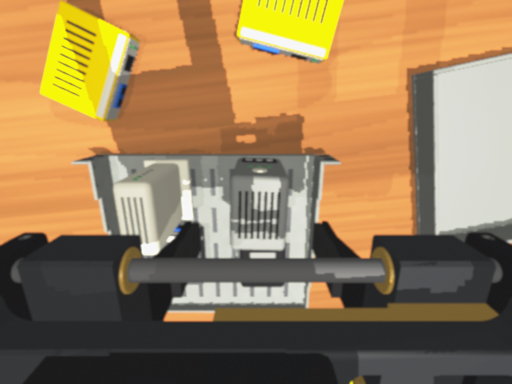

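Run:
```python
from meas import *
s=load("w3.npz");W=(s,1,0,0)
f('ups top',[(231,177),(287,179),(284,249),(233,248)],96,*W)
```

```text
ups top [[459.9, 75.5], [465.9, 117.4], [524.9, 110.6], [519.5, 69.1]] mean [492.5  93.2] len [42. 59. 42. 60.] ang [ 1.427 -0.115 -1.699  3.034]
```

Emit:
{"op": "jog_arm", "data": {
  "commands": [
    [0,0,15,0,0,0,75],
    [0,0,20,0,0,0,75],
    [0,0,20,0,0,0,75],
    [0,0,15,0,0,0,75],
    [0,0,2,0,0,0,75],
    [0,0,0,0,0,0,75]
  ],
  "force": 25
}}

```text
time: 4.9
ee_pos: [494.9, 90.9, 59.1]
orientation: [0.054, 0.999, 0.0, 0.001]
wrist_force: [0.7, -0.1, 0.4]
grip_width: 0.86
```

Emit:
{"op": "jog_arm", "data": {
  "commands": [
    [0,1,0,0,0,0,75],
    [0,0,0,0,0,0,55],
    [0,0,0,0,0,0,44],
    [0,0,0,0,0,0,40],
    [0,0,0,0,0,0,40],
    [0,0,0,0,0,0,40],
    [0,0,0,0,0,0,40],
    [0,0,0,0,0,0,40]
  ],
  "force": 25
}}

```text
time: 5.7
ee_pos: [494.4, 92.1, 58.2]
orientation: [0.054, 0.999, 0.0, 0.0]
wrist_force: [0.2, 2.9, 1.2]
grip_width: 0.529
```

```bash
python3 -c "
from h import *
a=1.464
plan([(494,91.5,165,a),(400,-280,165,a),(400,-280,52,a)],step=38)"
```

```text
t 5.7 at [494.4  92.1  58.2] psi 1.463 tilt [-0.  0.] F [0.2 2.9 1.2] g 46.0
  shift [   0.3   -0.6 -106.8] : 3 x [  0.1  -0.2 -35.6]
  shift [  53.9 -379.4   -0. ] : 11 x [  4.9 -34.5  -0. ]
  shift [  0.   0. 113.] : 3 x [ 0.   0.  37.7]
```

Emit:
{"op": "jog_arm", "data": {
  "commands": [
    [0,0,-10,0,0,0,40],
    [0,0,-25,0,0,0,40],
    [0,0,-35,0,0,0,40],
    [0,0,-25,0,0,0,40],
    [0,0,-12,0,0,0,40],
    [1.5,-10,0,0,0,0,40],
    [3,-20,0,0,0,0,40],
    [5,-35,0,0,0,0,40],
    [5,-35,0,0,0,0,40],
    [5,-35,0,0,0,0,40],
    [5,-35,0,0,0,0,40],
    [5,-35,0,0,0,0,40],
    [5,-35,0,0,0,0,40],
    [5,-35,0,0,0,0,40],
    [5,-35,0,0,0,0,40],
    [5,-35,0,0,0,0,40],
    [3,-20,0,0,0,0,40],
    [1.5,-12,0,0,0,0,40],
    [0,0,0,0,0,0,40]
  ]
}}

```text
time: 7.6
ee_pos: [398.6, -277.7, 163.5]
orientation: [0.055, 0.998, 0.001, -0.001]
wrist_force: [0.6, 1.3, -3.4]
grip_width: 0.531
```

```bash
python3 -c "
from h import *
a=1.464
plan([(400,-280,51,a)],step=38)"
```

```text
t 7.6 at [ 398.6 -277.7  163.5] psi 1.461 tilt [0.002 0.001] F [ 0.6  1.3 -3.4] g 46.2
  turn z total -0.003: 1 x -0.003
  shift [ -1.7  -2.1 112.5] : 3 x [-0.6 -0.7 37.5]
```

Emit:
{"op": "jog_arm", "data": {
  "commands": [
    [0,0,15,0,0,0,40],
    [0,0,30,0,0,0,40],
    [0,0,30,0,0,0,40],
    [0,0,20,0,0,0,40],
    [0,0,10,0,0,0,40],
    [0,0,5,0,0,0,40],
    [0,0,2.5,0,0,0,40],
    [0,0,0,0,0,0,40],
    [0,0,0,0,0,0,40]
  ]
}}

```text
time: 8.5
ee_pos: [400.7, -277.7, 53.6]
orientation: [0.054, 0.999, -0.001, 0.001]
wrist_force: [-0.1, 0.4, -3.9]
grip_width: 0.528
```

Emit:
{"op": "jog_arm", "data": {
  "commands": [
    [0,0,1.5,0,0,0,40],
    [0,0,1,0,0,0,40],
    [0,0,0,0,0,0,40]
  ]
}}

```text
time: 8.8
ee_pos: [400.0, -277.2, 50.1]
orientation: [0.054, 0.999, -0.0, 0.0]
wrist_force: [0.7, -0.6, -4.6]
grip_width: 0.527
```

Emit:
{"op": "jog_arm", "data": {
  "commands": [
    [0,0,1,0,0,0,40],
    [0,0,0.5,0,0,0,40],
    [0,0,0,0,0,0,40]
  ]
}}

```text
time: 9.1
ee_pos: [400.2, -277.2, 49.1]
orientation: [0.054, 0.999, -0.0, 0.0]
wrist_force: [-2.2, 2.2, 3.8]
grip_width: 0.529
```

Emit:
{"op": "jog_arm", "data": {
  "commands": [
    [0,0,0,0,0,0,55],
    [0,0,0,0,0,0,72],
    [0,0,0,0,0,0,72],
    [0,0,-20,0,0,0,72],
    [0,0,-40,0,0,0,72],
    [0,0,-40,0,0,0,72],
    [0,0,-20,0,0,0,72],
    [0,0,0,0,0,0,72]
  ]
}}

```text
time: 9.9
ee_pos: [402.1, -279.1, 172.6]
orientation: [0.054, 0.999, -0.003, 0.003]
wrist_force: [0.1, 1.0, -0.2]
grip_width: 0.827
```

```bash
python3 -c "
from h import *
a=1.464
plan([(485,-1.5,165,a),(485,-1.5,125,a)],step=38)"; python3 snap.py scene s1
```

```text
t 9.9 at [ 402.1 -279.1  172.6] psi 1.463 tilt [-0.006 -0.005] F [ 0.1  1.  -0.2] g 71.9
  shift [-52.9 284.9   7.6] : 8 x [-6.6 35.6  1. ]
  shift [ 0.  0. 40.] : 2 x [ 0.  0. 20.]
9.9 [ 402.1 -279.1  172.6]
```

View pics/s1.png

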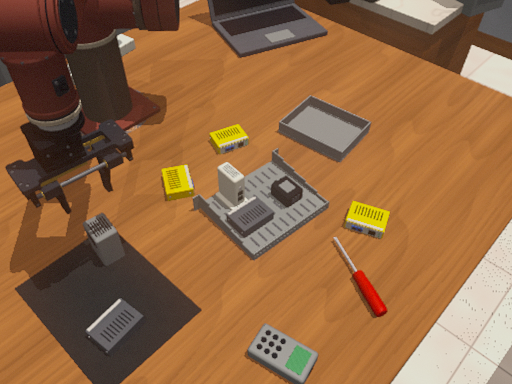

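Emit:
{"op": "jog_arm", "data": {
  "commands": [
    [-3,18,1,0,0,0,72],
    [-7,36,1,0,0,0,72],
    [-7,36,1,0,0,0,72],
    [-7,36,1,0,0,0,72],
    [-7,36,1,0,0,0,72],
    [-7,36,1,0,0,0,72],
    [-7,36,1,0,0,0,72],
    [-5,30,1,0,0,0,72],
    [-3,21,0,0,0,0,72],
    [0,0,25,0,0,0,72],
    [0,0,12,0,0,0,72],
    [0,0,0,0,0,0,72],
    [0,0,0,0,0,0,72]
  ]
}}

```text
time: 11.25
ee_pos: [482.6, 0.2, 122.8]
orientation: [0.054, 0.999, 0.0, -0.001]
wrist_force: [-0.9, -1.1, 0.8]
grip_width: 0.828
```

```bash
python3 -c "
from h import *
a=1.464
plan([(485,-1.5,58,a)],step=38)"; python3 snap.py wrist w4 128 384 100 292 3
```

```text
t 11.25 at [4.826e+02 2.000e-01 1.228e+02] psi 1.462 tilt [0.002 0.   ] F [-0.9 -1.1  0.8] g 72.1
  turn z total -0.002: 1 x -0.002
  shift [-2.6 -1.4 64.8] : 2 x [-1.3 -0.7 32.4]
11.25 [4.826e+02 2.000e-01 1.228e+02]
```

View pics/w4.png

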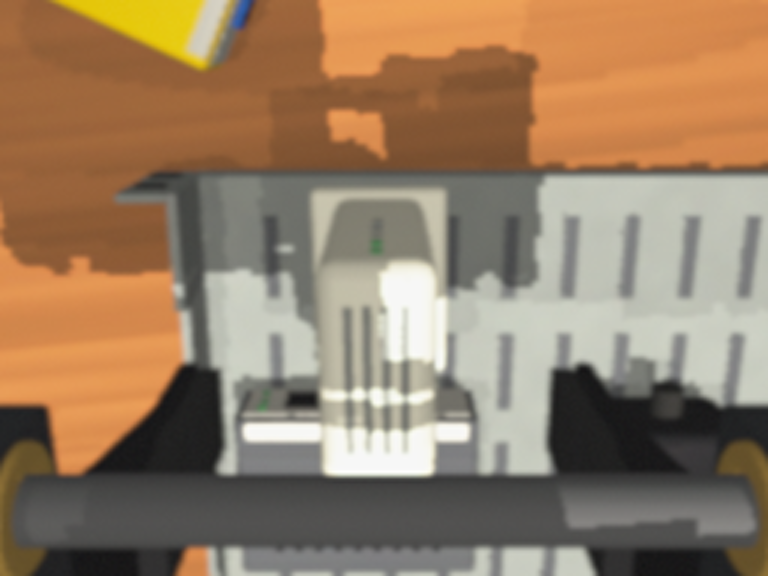

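Run:
```python
from meas import *
s=load("w4.npz");W=(s,3,128,100)
f('term top',[(319,264),(437,264),(437,475),(323,475)],102,*W)
f('foot front',[(312,190),(446,190)],20,*W)
```

```text
term top [[453.4, -12.6], [456.4, 15.2], [512.7, 10.2], [509.5, -19.0]] mean [483.   -1.6] len [28. 57. 29. 57.] ang [ 1.463 -0.089 -1.678  3.028]
foot front [[450.4, -21.1], [455.2, 23.3]] mean [452.8   1.1] len [45. 45.] ang [ 1.463 -1.679]
```

Terminal centre ≈ (484, -1.8); aligned. Descend and grip.

Emit:
{"op": "jog_arm", "data": {
  "commands": [
    [-1.5,-1.5,15,0,0,0,72],
    [0,0,22,0,0,0,72],
    [0,0,18,0,0,0,72],
    [0,0,9,0,0,0,60],
    [0,0,0,0,0,0,45],
    [0,0,0,0,0,0,35],
    [0,0,0,0,0,0,25],
    [0,0,0,0,0,0,25],
    [0,0,0,0,0,0,25],
    [0,0,0,0,0,0,25],
    [0,0,0,0,0,0,25]
  ],
  "force": 20
}}

```text
time: 12.4
ee_pos: [485.2, -1.3, 60.1]
orientation: [0.054, 0.999, -0.0, 0.001]
wrist_force: [0.5, -1.7, 3.1]
grip_width: 0.343
```

```bash
python3 -c "
from h import *
a=1.464
plan([(484,-1.5,160,a),(400,-395,160,a),(400,-395,50,a)],step=35)"
```

```text
t 12.4 at [485.2  -1.3  60.1] psi 1.463 tilt [-0.001 -0.   ] F [ 0.5 -1.7  3.1] g 29.8
  shift [  1.2  -0.3 -99.9] : 3 x [  0.4  -0.1 -33.3]
  shift [  41.6 -400.2   -0. ] : 12 x [  3.5 -33.4  -0. ]
  shift [  0.   0. 110.] : 4 x [ 0.   0.  27.5]
```

Emit:
{"op": "jog_arm", "data": {
  "commands": [
    [0,0,-10,0,0,0,25],
    [0,0,-25,0,0,0,25],
    [0,0,-35,0,0,0,25],
    [0,0,-25,0,0,0,25],
    [0,0,-12,0,0,0,25],
    [1,-10,0,0,0,0,25],
    [3,-22,0,0,0,0,25],
    [4,-35,0,0,0,0,25],
    [4,-35,0,0,0,0,25],
    [4,-35,0,0,0,0,25],
    [4,-35,0,0,0,0,25],
    [4,-35,0,0,0,0,25],
    [4,-35,0,0,0,0,25],
    [4,-35,0,0,0,0,25],
    [4,-35,0,0,0,0,25],
    [4,-35,0,0,0,0,25],
    [3,-33,0,0,0,0,25],
    [1.5,-20,0,0,0,0,25],
    [0,0,0,0,0,0,25],
    [0,0,0,0,0,0,25]
  ]
}}

```text
time: 14.4
ee_pos: [396.7, -393.3, 165.1]
orientation: [0.054, 0.999, 0.001, -0.001]
wrist_force: [0.8, -0.2, -2.6]
grip_width: 0.344
```

```bash
python3 -c "
from h import *
a=1.464
plan([(400,-395,51,a)],step=35)"
```

```text
t 14.4 at [ 396.7 -393.3  165.1] psi 1.462 tilt [0.002 0.003] F [ 0.8 -0.2 -2.6] g 29.9
  turn z total -0.002: 1 x -0.002
  shift [ -3.5  -1.4 114.1] : 4 x [-0.9 -0.3 28.5]
```

Emit:
{"op": "jog_arm", "data": {
  "commands": [
    [0,0,15,0,0,0,25],
    [0,0,30,0,0,0,25],
    [0,0,30,0,0,0,25],
    [0,0,22,0,0,0,25],
    [0,0,12,0,0,0,25],
    [0,0,4,0,0,0,25],
    [0,0,1,0,0,0,25],
    [0,0,1,0,0,0,25],
    [0,0,0,0,0,0,25],
    [0,0,0,0,0,0,25]
  ]
}}

```text
time: 15.4
ee_pos: [397.9, -394.7, 52.6]
orientation: [0.054, 0.999, -0.001, 0.001]
wrist_force: [-0.8, -0.1, -2.8]
grip_width: 0.346
```

Emit:
{"op": "jog_arm", "data": {
  "commands": [
    [0,0,1,0,0,0,25],
    [0,0,0.5,0,0,0,25],
    [0,0,0,0,0,0,25]
  ]
}}

```text
time: 15.7
ee_pos: [397.8, -394.6, 51.1]
orientation: [0.054, 0.999, -0.001, 0.0]
wrist_force: [-0.5, 0.9, 5.2]
grip_width: 0.338
```

Emit:
{"op": "jog_arm", "data": {
  "commands": [
    [0,0,0,0,0,0,45],
    [0,0,0,0,0,0,60],
    [0,0,0,0,0,0,60],
    [0,0,-20,0,0,0,60],
    [0,0,-40,0,0,0,60],
    [0,0,-40,0,0,0,87],
    [0,0,-15,0,0,0,87],
    [0,0,0,0,0,0,87]
  ]
}}

```text
time: 16.5
ee_pos: [398.7, -395.6, 168.0]
orientation: [0.054, 0.999, -0.002, 0.002]
wrist_force: [-0.3, -0.3, 0.1]
grip_width: 0.881
```

```bash
python3 -c "
from h import *
a=-.107
plan([(557.5,-18,160,a)],step=38)"
```

```text
t 16.5 at [ 398.7 -395.6  168. ] psi 1.463 tilt [-0.004 -0.004] F [-0.3 -0.3  0.1] g 76.6
  turn z total 1.570: 12 x 0.131
  shift [392.5 117.6   8. ] : 11 x [35.7 10.7  0.7]
```

Emit:
{"op": "jog_arm", "data": {
  "commands": [
    [0,0,0,0,0,0.14,87],
    [0,0,0,0,0,0.14,87],
    [0,0,0,0,0,0.14,87],
    [0,0,0,0,0,0.14,87],
    [0,0,0,0,0,0.14,87],
    [0,0,0,0,0,0.14,87],
    [0,0,0,0,0,0.14,87],
    [0,0,0,0,0,0.14,87],
    [0,0,0,0,0,0.14,87],
    [0,0,0,0,0,0.14,87],
    [0,0,0,0,0,0.14,87],
    [0,0,0,0,0,0.03,87],
    [36,10.5,0,0,0,0,87],
    [36,10.5,0,0,0,0,87],
    [36,10.5,0,0,0,0,87],
    [36,10.5,0,0,0,0,87],
    [36,10.5,0,0,0,0,87],
    [36,10.5,0,0,0,0,87],
    [36,10.5,0,0,0,0,87],
    [36,10.5,0,0,0,0,87]
  ]
}}

```text
time: 18.5
ee_pos: [510.7, -114.6, 162.4]
orientation: [0.744, 0.668, -0.001, -0.002]
wrist_force: [0.6, 0.1, 0.2]
grip_width: 0.997
```

```bash
python3 -c "
from h import *
a=-.107
plan([(557.5,-18,130,a)],step=38)"; python3 snap.py scene s2 ; python3 snap.py wrist w5
```

```text
t 18.5 at [ 510.7 -114.6  162.4] psi -0.107 tilt [ 0.001 -0.004] F [0.6 0.1 0.2] g 86.7
  shift [101.1  36.2  32.4] : 3 x [33.7 12.1 10.8]
18.5 [ 510.7 -114.6  162.4]
18.55 [ 512.2 -109.9  162.4]
```

View pics/s2.png

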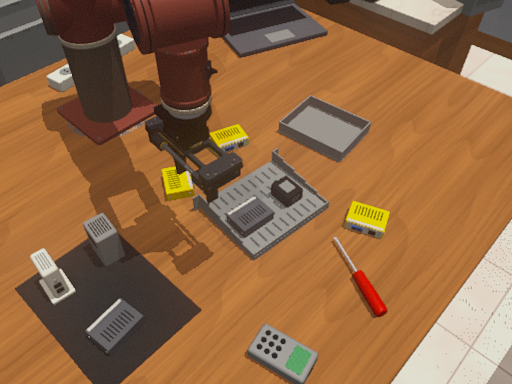

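View pics/w5.png

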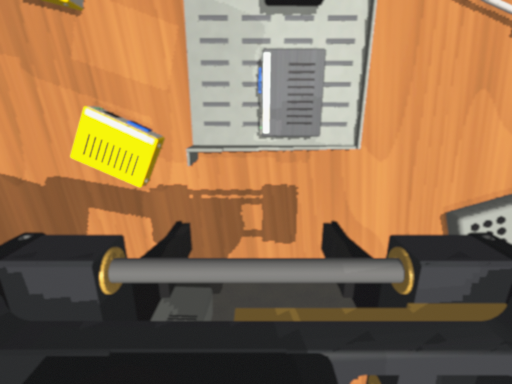

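```bash
python3 - <<'E'
from meas import *
s=load("w5.npz");W=(s,1,0,0)
f('old top',[(263,48),(325,48),(321,136),(261.5,136)],38,*W)
sc=load("s2.npz")
f('tray sc',[(279,125),(312,98),(369,129),(339,157)],35,sc,1,0,0)
f('ups/term',[(102,240),(55,278)],45,sc,1,0,0)
E
python3 -c "
from h import *
a=-.107
plan([(557.5,-18,130,a)],step=38)"
```

```text
old top [[532.6, 26.2], [592.0, 20.0], [585.2, -63.0], [523.0, -56.5]] mean [558.2 -18.3] len [60. 83. 63. 83.] ang [-0.105 -1.652  3.037  1.455]
tray sc [[411.3, 244.2], [400.2, 394.1], [587.4, 391.7], [594.3, 253.9]] mean [498.3 321. ] len [150. 187. 138. 183.] ang [ 1.645 -0.013 -1.521 -3.089]
ups/term [[401.1, -282.8], [412.3, -394.3]] mean [ 406.7 -338.6] len [112. 112.] ang [-1.471  1.67 ]
t 18.6 at [ 511.4 -112.4  162.4] psi -0.103 tilt [ 0.002 -0.003] F [-0.5 -0.4  0.5] g 87.0
  turn z total 0.004: 1 x 0.004
  shift [98.8 35.8 32.4] : 3 x [32.9 11.9 10.8]
```

Emit:
{"op": "jog_arm", "data": {
  "commands": [
    [30,11,10,0,0,0,87],
    [36,13,10,0,0,0,87],
    [24,9,6,0,0,0,87],
    [9,3,4,0,0,0,87],
    [0,0,20,0,0,0,87],
    [0,0,25,0,0,0,87],
    [0,0,20,0,0,0,87],
    [0,0,0,0,0,0,87],
    [0,0,0,0,0,0,87],
    [0,0,0,0,0,0,87]
  ]
}}

```text
time: 19.6
ee_pos: [558.7, -22.8, 71.0]
orientation: [0.744, 0.668, 0.0, 0.001]
wrist_force: [0.5, -0.4, -0.2]
grip_width: 0.999
```

```bash
python3 -c "
from h import *
a=-.107
plan([(558,-18,14.5,a)],step=38)"
```

```text
t 19.6 at [558.7 -22.8  71. ] psi -0.108 tilt [-0.     0.001] F [ 0.5 -0.4 -0.2] g 86.9
  shift [ 4.7 -1.2 56.5] : 2 x [ 2.3 -0.6 28.3]
```

Emit:
{"op": "jog_arm", "data": {
  "commands": [
    [4.5,-1,20,0,0,0,87],
    [0,0,20,0,0,0,87],
    [0,0,12,0,0,0,87],
    [0,0,3,0,0,0,87],
    [0,0,0,0,0,0,87],
    [0,0,0,0,0,0,87]
  ]
}}

```text
time: 20.2
ee_pos: [558.5, -17.7, 16.2]
orientation: [0.744, 0.668, 0.001, 0.001]
wrist_force: [1.6, 0.2, 0.1]
grip_width: 0.997
```

Emit:
{"op": "jog_arm", "data": {
  "commands": [
    [0,0,0,0,0,0,75],
    [0,0,0,0,0,0,65],
    [0,0,0,0,0,0,55],
    [0,0,0,0,0,0,55],
    [0,0,0,0,0,0,55],
    [0,0,0,0,0,0,55]
  ],
  "force": 25
}}

```text
time: 20.8
ee_pos: [557.7, -17.5, 15.3]
orientation: [0.744, 0.668, 0.0, 0.0]
wrist_force: [-1.2, 1.0, 0.9]
grip_width: 0.708
```

```bash
python3 -c "
from h import *
a=-.107
plan([(558,-18,120,a),(490,327,120,-.03),(490,327,10,-.03)],step=36)"
```

```text
t 20.8 at [557.7 -17.5  15.3] psi -0.107 tilt [-0.  0.] F [-1.2  1.   0.9] g 61.6
  shift [  -0.5    0.3 -104.7] : 3 x [ -0.2   0.1 -34.9]
  turn z total -0.077: 1 x -0.077
  shift [342.8 -78.3  -0. ] : 10 x [34.3 -7.8 -0. ]
  shift [  0.   0. 110.] : 4 x [ 0.   0.  27.5]
```

Emit:
{"op": "jog_arm", "data": {
  "commands": [
    [0,0,-10,0,0,0,55],
    [0,0,-25,0,0,0,55],
    [0,0,-40,0,0,0,55],
    [0,0,-30,0,0,0,55],
    [15,-3,-15,0,0,-0.077,55],
    [34,-8,0,0,0,0,55],
    [34,-8,0,0,0,0,55],
    [34,-8,0,0,0,0,55],
    [34,-8,0,0,0,0,55],
    [34,-8,0,0,0,0,55],
    [20,-5,0,0,0,0,55],
    [10,-2,0,0,0,0,55],
    [0,0,0,0,0,0,55],
    [0,0,0,0,0,0,55]
  ]
}}

```text
time: 22.2
ee_pos: [515.3, 198.4, 135.0]
orientation: [0.718, 0.696, -0.0, 0.0]
wrist_force: [0.2, 0.5, -2.4]
grip_width: 0.709
```

```bash
python3 -c "
from h import *
plan([(490,327,120,-.03),(490,327,10,-.03)],step=36)"; python3 snap.py wrist w6
```

```text
t 22.2 at [515.3 198.4 135. ] psi -0.03 tilt [-0.001 -0.   ] F [ 0.2  0.5 -2.4] g 61.7
  shift [127.8 -29.1  15. ] : 4 x [32.  -7.3  3.8]
  shift [  0.   0. 110.] : 4 x [ 0.   0.  27.5]
22.2 [515.3 198.4 135. ]
```

View pics/w6.png

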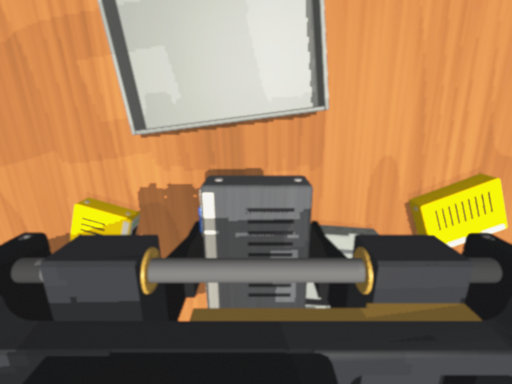

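Run:
```python
from meas import *
s=load("w6.npz");W=(s,1,0,0)
p=f('tray near edge',[(134,133),(328,107)],35,*W)
u=(p[1]-p[0])/np.linalg.norm(p[1]-p[0]);n=np.array([-u[1],u[0]])
c=p.mean(0)+75*n;a=np.arctan2(u[1],u[0]);print(c,a)
from h import plan
plan([(*c,120,a),(*c,10,a)],step=36)
```

```text
tray near edge [[399.8, 260.5], [584.5, 278.9]] mean [492.2 269.7] len [186. 186.] ang [ 0.099 -3.043]
[484.78282889 344.32517832] 0.09886573110548898
t 22.25 at [515.4 198.  135. ] psi -0.031 tilt [-0.001 -0.   ] F [ 0.4 -0.3 -2.4] g 61.7
  turn z total -0.130: 1 x -0.130
  shift [148.6 -16.   15. ] : 5 x [29.7 -3.2  3. ]
  shift [  0.   0. 110.] : 4 x [ 0.   0.  27.5]
```

Emit:
{"op": "jog_arm", "data": {
  "commands": [
    [0,0,0,0,0,-0.13,55],
    [20,-2,0,0,0,0,55],
    [34,-4,0,0,0,0,55],
    [34,-4,0,0,0,0,55],
    [32,-3,0,0,0,0,55],
    [18,-2,0,0,0,0,55],
    [6,-1,0,0,0,0,55],
    [0,0,10,0,0,0,55],
    [0,0,25,0,0,0,55],
    [0,0,30,0,0,0,55],
    [0,0,25,0,0,0,55],
    [0,0,15,0,0,0,55],
    [0,0,10,0,0,0,55],
    [0,0,5,0,0,0,55],
    [0,0,3,0,0,0,55],
    [0,0,2,0,0,0,55],
    [0,0,0,0,0,0,55],
    [0,0,0,0,0,0,55]
  ]
}}

```text
time: 24.05
ee_pos: [485.4, 341.1, 10.8]
orientation: [0.671, 0.742, 0.001, 0.0]
wrist_force: [0.1, -0.4, -1.8]
grip_width: 0.712
```

Emit:
{"op": "jog_arm", "data": {
  "commands": [
    [0,0,1,0,0,0,55],
    [0,0,1,0,0,0,55],
    [0,0,0.5,0,0,0,55],
    [0,0,0,0,0,0,55]
  ]
}}

```text
time: 24.45
ee_pos: [484.8, 340.8, 7.4]
orientation: [0.671, 0.742, -0.0, -0.0]
wrist_force: [-0.9, -0.1, -1.4]
grip_width: 0.711
```

Emit:
{"op": "jog_arm", "data": {
  "commands": [
    [0,0,0.7,0,0,0,55],
    [0,0,0,0,0,0,55],
    [0,0,0,0,0,0,72],
    [0,0,0,0,0,0,80],
    [0,0,0,0,0,0,80],
    [0,0,-15,0,0,0,80],
    [0,0,-35,0,0,0,80],
    [0,0,-45,0,0,0,80],
    [0,0,-45,0,0,0,80],
    [-15,0,-15,0,0,0,80],
    [-35,0,0,0,0,0,80],
    [-35,0,0,0,0,0,80],
    [-35,0,0,0,0,0,80]
  ]
}}

```text
time: 25.75
ee_pos: [497.2, 220.5, 163.5]
orientation: [0.671, 0.742, 0.001, 0.001]
wrist_force: [-0.4, 0.0, -0.4]
grip_width: 0.916
```

```bash
python3 snap.py scene s3; python3 snap.py wrist w7;python3 - <<'E'
from h import *
plan([(557,-220,160,.12)],step=40)
E
```

```text
25.75 [497.2 220.5 163.5]
25.8 [497.7 215.9 163.1]
t 25.85 at [497.6 218.1 163.1] psi 0.097 tilt [-0.001  0.001] F [-0.1  0.9  0.2] g 79.8
  turn z total -0.023: 1 x -0.023
  shift [-442.1    6.6    3.1] : 12 x [-36.8   0.5   0.3]
```

View pics/s3.png

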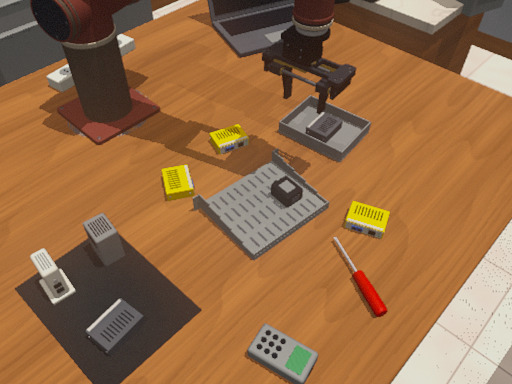

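View pics/w7.png

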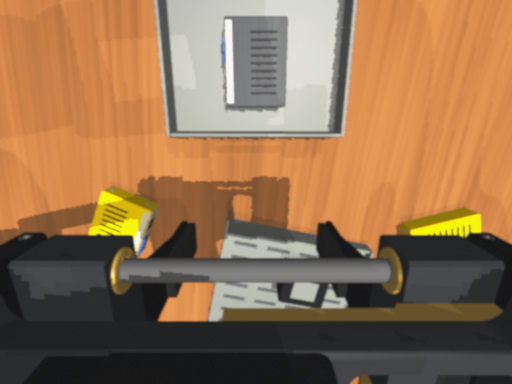

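Emit:
{"op": "jog_arm", "data": {
  "commands": [
    [-20,0,0,0,0,-0.02,87],
    [-42,0,0,0,0,0,87],
    [-42,0,0,0,0,0,87],
    [-42,0,0,0,0,0,87],
    [-42,0,0,0,0,0,87],
    [-42,0,0,0,0,0,87],
    [-42,0,0,0,0,0,87],
    [-42,0,0,0,0,0,87],
    [-42,0,0,0,0,0,87],
    [-42,0,0,0,0,0,87],
    [-42,0,0,0,0,0,87],
    [-42,0,0,0,0,0,87],
    [-42,-2,0,0,0,0,87],
    [-42,-5,0,0,0,0,87],
    [-42,-5,0,0,0,0,87],
    [-42,-5,0,0,0,0,87],
    [-42,-5,0,0,0,0,87],
    [-20,-5,0,0,0,0,87],
    [0,0,0,0,0,0,87],
    [0,0,0,0,0,0,87]
  ]
}}

```text
time: 27.85
ee_pos: [555.3, -488.4, 162.1]
orientation: [0.664, 0.748, 0.0, -0.0]
wrist_force: [-0.5, 0.4, -0.2]
grip_width: 1.004
```

```bash
python3 snap.py wrist w8 96 416 0 240 2.5
```

```text
27.85 [ 555.3 -488.4  162.1]
```

View pics/w8.png

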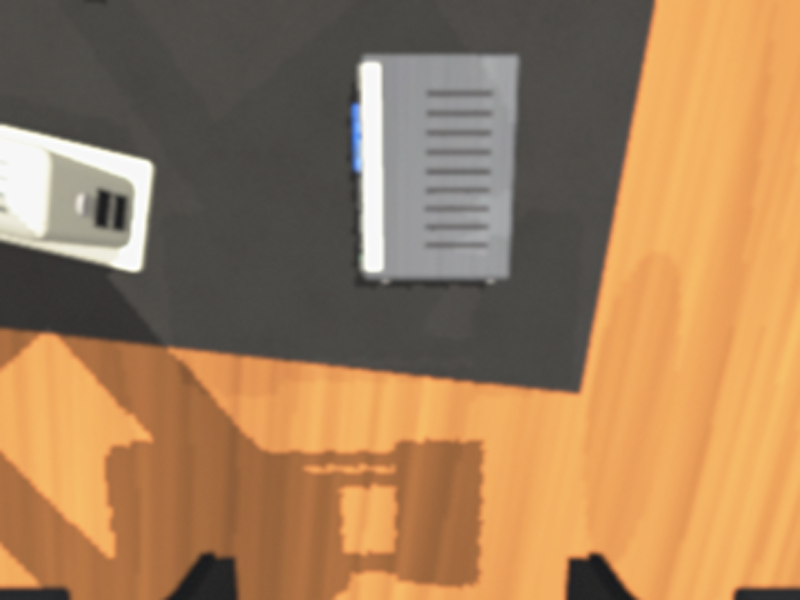

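Run:
```python
from meas import *
s=load("w8.npz");W=(s,2.5,96,0)
p=f('spare',[(361,55),(519,54),(509,278),(360,278)],29,*W)
a=.118;c=p.mean(0)
plan([(*c,120,a),(*c,6,a)],step=36)
```

```text
spare [[520.5, -329.9], [581.0, -322.3], [590.9, -404.5], [528.5, -412.0]] mean [ 555.2 -367.2] len [61. 83. 63. 82.] ang [ 0.126 -1.45  -3.022  1.668]
t 27.9 at [ 555.5 -487.6  162. ] psi 0.121 tilt [0.001 0.   ] F [0.8 0.3 0.3] g 87.1
  turn z total 0.003: 1 x 0.003
  shift [119.6  13.9  42. ] : 4 x [29.9  3.5 10.5]
  shift [  0.   0. 114.] : 4 x [ 0.   0.  28.5]
```

Emit:
{"op": "jog_arm", "data": {
  "commands": [
    [30,3.5,10,0,0,0,87],
    [40,4.5,12,0,0,0,87],
    [35,4,12,0,0,0,87],
    [14.5,2,8,0,0,0,87],
    [0,0,20,0,0,0,87],
    [0,0,30,0,0,0,87],
    [0,0,25,0,0,0,87],
    [0,0,15,0,0,0,87],
    [0,0,0,0,0,0,87],
    [0,0,0,0,0,0,87]
  ]
}}

```text
time: 28.9
ee_pos: [555.0, -368.6, 30.6]
orientation: [0.663, 0.748, -0.0, 0.0]
wrist_force: [-0.4, -0.4, 0.2]
grip_width: 0.999
```

Run:
```python
from meas import *
plan([(555.2,-367.2,7,.118)],step=36)
```

```text
t 28.9 at [ 555.  -368.6   30.6] psi 0.12 tilt [-0.001  0.001] F [-0.4 -0.4  0.2] g 86.9
  turn z total 0.002: 1 x 0.002
  shift [ 1.4  0.3 23.6] : 1 x [ 1.4  0.3 23.6]
```

Emit:
{"op": "jog_arm", "data": {
  "commands": [
    [1.4,0,12,0,0,0,87],
    [0,0,8,0,0,0,87],
    [0,0,3,0,0,0,87],
    [0,0,0,0,0,0,75],
    [0,0,0,0,0,0,65],
    [0,0,0,0,0,0,55],
    [0,0,0,0,0,0,55],
    [0,0,0,0,0,0,55],
    [0,0,0,0,0,0,55]
  ],
  "force": 25
}}

```text
time: 29.8
ee_pos: [554.7, -367.3, 7.3]
orientation: [0.663, 0.748, 0.0, 0.0]
wrist_force: [0.2, -0.3, 1.0]
grip_width: 0.708
```

Run:
```python
from meas import *
plan([(555.5,-367.2,110,.118),(557.8,-17.6,110,-.107),(557.8,-17.6,16,-.107)],step=36)
```

```text
t 29.8 at [ 554.7 -367.3    7.3] psi 0.12 tilt [-0.001  0.001] F [ 0.2 -0.3  1. ] g 61.6
  turn z total 0.002: 1 x 0.002
  shift [   0.     0.9 -102.7] : 3 x [  0.    0.3 -34.2]
  turn z total 0.225: 2 x 0.113
  shift [347.8 -35.   -0. ] : 10 x [34.8 -3.5 -0. ]
  shift [ 0.  0. 94.] : 3 x [ 0.   0.  31.3]
```

Emit:
{"op": "jog_arm", "data": {
  "commands": [
    [0,0,-10,0,0,0,55],
    [0,0,-25,0,0,0,55],
    [0,0,-35,0,0,0,55],
    [0,0,-25,0,0,0.113,55],
    [0,0,-8,0,0,0.113,55],
    [12,-1,0,0,0,0,55],
    [25,-2,0,0,0,0,55],
    [36,-4,0,0,0,0,55],
    [36,-4,0,0,0,0,55],
    [36,-4,0,0,0,0,55],
    [36,-4,0,0,0,0,55],
    [36,-4,0,0,0,0,55],
    [36,-4,0,0,0,0,55],
    [36,-4,0,0,0,0,55],
    [30,-3,0,0,0,0,55],
    [20,-1,0,0,0,0,55],
    [9,0,0,0,0,0,55],
    [0,0,0,0,0,0,55],
    [0,0,0,0,0,0,55],
    [0,0,0,0,0,0,55]
  ]
}}

```text
time: 31.8
ee_pos: [556.2, -18.3, 109.6]
orientation: [0.744, 0.668, -0.0, -0.0]
wrist_force: [0.3, -0.6, -2.3]
grip_width: 0.709
```

Run:
```python
from meas import *
plan([(557.8,-17.6,20,-.107)],step=36)
```

```text
t 31.8 at [556.2 -18.3 109.6] psi -0.107 tilt [-0. -0.] F [ 0.3 -0.6 -2.3] g 61.7
  shift [ 0.9  1.5 89.6] : 3 x [ 0.3  0.5 29.9]
```

Emit:
{"op": "jog_arm", "data": {
  "commands": [
    [1,1,10,0,0,0,55],
    [0,0,25,0,0,0,55],
    [0,0,30,0,0,0,55],
    [0,0,15,0,0,0,55],
    [0,0,8,0,0,0,55],
    [0,0,2,0,0,0,55],
    [0,0,0,0,0,0,55],
    [0,0,0,0,0,0,55]
  ]
}}

```text
time: 32.6
ee_pos: [558.6, -16.7, 21.1]
orientation: [0.744, 0.669, 0.001, 0.001]
wrist_force: [0.3, 0.2, -2.6]
grip_width: 0.712
```

Run:
```python
from meas import *
plan([(557.8,-17.6,16,-.107)],step=36)
```

```text
t 32.6 at [558.6 -16.7  21.1] psi -0.106 tilt [-0.     0.002] F [ 0.3  0.2 -2.6] g 61.9
  shift [-1.  -0.7  5.1] : 1 x [-1.  -0.7  5.1]
```

Emit:
{"op": "jog_arm", "data": {
  "commands": [
    [-0.5,-0.5,2.5,0,0,0,55],
    [0,0,1.5,0,0,0,55],
    [0,0,0,0,0,0,55],
    [0,0,0,0,0,0,55]
  ]
}}

```text
time: 33.0
ee_pos: [557.3, -16.9, 16.2]
orientation: [0.744, 0.669, 0.0, 0.0]
wrist_force: [0.6, 0.5, -0.6]
grip_width: 0.706
```

Emit:
{"op": "jog_arm", "data": {
  "commands": [
    [0,0,0.6,0,0,0,55],
    [0,0,0,0,0,0,55],
    [0,0,0,0,0,0,72],
    [0,0,0,0,0,0,82],
    [0,0,0,0,0,0,85],
    [0,0,0,0,0,0,85],
    [0,0,-15,0,0,0,85],
    [0,0,-35,0,0,0,85],
    [0,0,-40,0,0,0,85],
    [0,0,-40,0,0,0,85],
    [-15,0,-15,0,0,0,85],
    [-36,0,0,0,0,0,85],
    [-36,0,0,0,0,0,85],
    [-20,0,0,0,0,0,85],
    [0,0,0,0,0,0,85],
    [0,0,0,0,0,0,85]
  ]
}}

```text
time: 34.6
ee_pos: [545.1, -123.7, 160.1]
orientation: [0.744, 0.668, 0.0, -0.0]
wrist_force: [-0.3, 0.2, 0.6]
grip_width: 0.974
```

```bash
python3 snap.py wrist w9;python3 snap.py scene s4;  python3 - <<'E'
from meas import *
a=1.464
plan([(400,-394.5,163,a)],step=38)
E
```

```text
34.6 [ 545.1 -123.7  160.1]
34.65 [ 545.2 -123.1  160.1]
t 34.7 at [ 545.4 -122.7  160.1] psi -0.106 tilt [ 0. -0.] F [0.  0.  0.3] g 84.7
  turn z total -1.570: 12 x -0.131
  shift [ 115.6 -285.8   -2.9] : 9 x [ 12.8 -31.8  -0.3]
```

View pics/w9.png

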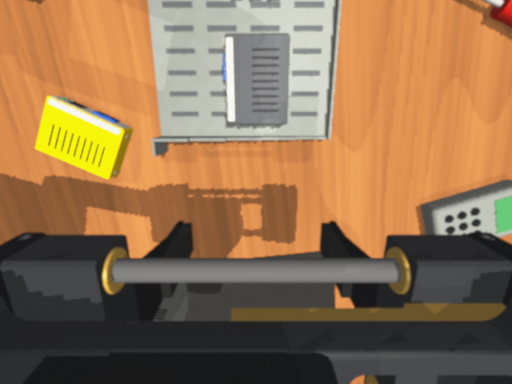

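View pics/s4.png

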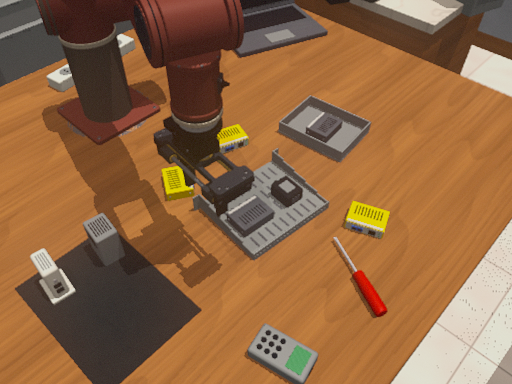

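Run:
```python
from meas import *
s=load("w9.npz");W=(s,1,0,0)
f('spare in place',[(226,34),(289.5,33.5),(287.5,125),(227,125)],38,*W)
f('cheek/lip',[(330,137)],22,*W)
```

```text
spare in place [[532.6, 26.7], [592.0, 20.8], [584.1, -62.5], [522.1, -55.8]] mean [557.7 -17.7] len [60. 84. 62. 83.] ang [-0.1   -1.666  3.034  1.443]
cheek/lip [[631.5, -81.4]] mean [631.5 -81.4] len [0.] ang [0.]
```

Emit:
{"op": "jog_arm", "data": {
  "commands": [
    [0,0,0,0,0,-0.131,72],
    [0,0,0,0,0,-0.131,72],
    [0,0,0,0,0,-0.131,72],
    [0,0,0,0,0,-0.131,72],
    [0,0,0,0,0,-0.131,72],
    [0,0,0,0,0,-0.131,72],
    [0,0,0,0,0,-0.131,72],
    [0,0,0,0,0,-0.131,72],
    [0,0,0,0,0,-0.131,72],
    [0,0,0,0,0,-0.131,72],
    [0,0,0,0,0,-0.131,72],
    [0,0,0,0,0,-0.129,72],
    [13,-32,0,0,0,0,72],
    [13,-32,0,0,0,0,72],
    [13,-32,0,0,0,0,72],
    [13,-32,0,0,0,0,72],
    [13,-32,0,0,0,0,72],
    [13,-32,0,0,0,0,72],
    [13,-32,0,0,0,0,72],
    [13,-32,0,0,0,0,72]
  ]
}}

```text
time: 36.7
ee_pos: [414.8, -366.8, 160.3]
orientation: [0.052, 0.999, 0.0, 0.0]
wrist_force: [0.1, -0.6, 0.2]
grip_width: 0.823
```

Emit:
{"op": "jog_arm", "data": {
  "commands": [
    [10,-27,0,0,0,0,72],
    [0,0,10,0,0,0,72],
    [0,0,15,0,0,0,72],
    [0,0,0,0,0,0,72],
    [0,0,0,0,0,0,72],
    [0,0,0,0,0,0,72]
  ]
}}

```text
time: 37.3
ee_pos: [402.7, -391.7, 135.4]
orientation: [0.053, 0.999, 0.0, 0.0]
wrist_force: [-1.2, -0.1, 0.9]
grip_width: 0.83
```

```bash
python3 snap.py wrist w10 128 384 100 292 3
python3 - <<'E'
from meas import *
a=1.463
plan([(398,-394.6,50.5,a)],step=38)
E
```

```text
37.3 [ 402.7 -391.7  135.4]
t 37.35 at [ 402.8 -392.   135.7] psi 1.465 tilt [-0. -0.] F [-0.5  0.2 -0.6] g 72.2
  turn z total 0.002: 1 x 0.002
  shift [ 4.5 -3.1 85.2] : 3 x [ 1.5 -1.  28.4]
```

View pics/w10.png

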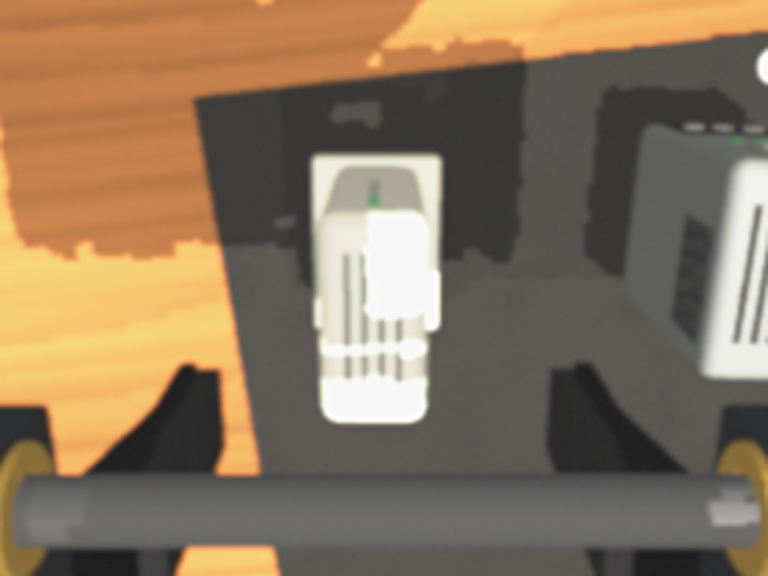

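Emit:
{"op": "jog_arm", "data": {
  "commands": [
    [4.5,-3,15,0,0,0,72],
    [0,0,30,0,0,0,72],
    [0,0,25,0,0,0,72],
    [0,0,15,0,0,0,72],
    [0,0,0,0,0,0,72],
    [0,0,0,0,0,0,72]
  ]
}}

```text
time: 37.95
ee_pos: [397.3, -395.2, 50.4]
orientation: [0.053, 0.999, -0.0, -0.0]
wrist_force: [-0.2, -0.3, -0.2]
grip_width: 0.828
```

Run:
```python
from meas import *
a=1.463
plan([(397.9,-394.6,51,a)],step=38)
```

```text
t 37.95 at [ 397.3 -395.2   50.4] psi 1.464 tilt [ 0. -0.] F [-0.2 -0.3 -0.2] g 72.1
  turn z total 0.001: 1 x 0.001
  shift [-0.5  0.7 -0.6] : 1 x [-0.5  0.7 -0.6]
```

Emit:
{"op": "jog_arm", "data": {
  "commands": [
    [0,0,0,0,0,0,50],
    [0,0,0,0,0,0,35],
    [0,0,0,0,0,0,25],
    [0,0,0,0,0,0,25],
    [0,0,0,0,0,0,25],
    [0,0,0,0,0,0,25],
    [0,0,0,0,0,0,25]
  ],
  "force": 20
}}

```text
time: 38.65
ee_pos: [397.3, -394.9, 50.3]
orientation: [0.053, 0.999, 0.0, -0.0]
wrist_force: [0.3, -0.2, 0.6]
grip_width: 0.346
```

Run:
```python
from meas import *
a=1.463
plan([(397.5,-395,165,a),(485,-1.3,165,a),(485,-1.3,60,a)],step=38)
```

```text
t 38.65 at [ 397.3 -394.9   50.3] psi 1.464 tilt [0. 0.] F [ 0.3 -0.2  0.6] g 30.1
  turn z total 0.001: 1 x 0.001
  shift [-3.000e-01 -1.000e-01 -1.147e+02] : 4 x [ -0.1  -0.  -28.7]
  shift [-44.6 400.8  -0. ] : 11 x [-4.1 36.4 -0. ]
  shift [  0.   0. 105.] : 3 x [ 0.  0. 35.]
```

Emit:
{"op": "jog_arm", "data": {
  "commands": [
    [0,0,-10,0,0,0,25],
    [0,0,-30,0,0,0,25],
    [0,0,-40,0,0,0,25],
    [0,0,-25,0,0,0,25],
    [0,0,-10,0,0,0,25],
    [-1,12,0,0,0,0,25],
    [-3,25,0,0,0,0,25],
    [-4,36,0,0,0,0,25],
    [-4,36,0,0,0,0,25],
    [-4,36,0,0,0,0,25],
    [-4,36,0,0,0,0,25],
    [-4,36,0,0,0,0,25],
    [-4,36,0,0,0,0,25],
    [-4,36,0,0,0,0,25],
    [-4,36,0,0,0,0,25],
    [-4,34,0,0,0,0,25],
    [-3,26,0,0,0,0,25],
    [-1.5,15,0,0,0,0,25],
    [0,0,0,0,0,0,25],
    [0,0,0,0,0,0,25]
  ]
}}

```text
time: 40.65
ee_pos: [482.6, -1.4, 163.4]
orientation: [0.053, 0.999, 0.0, -0.002]
wrist_force: [0.3, -0.4, -3.0]
grip_width: 0.344
```

Run:
```python
from meas import *
a=1.463
plan([(485,-1.3,60,a)],step=38)
```

```text
t 40.65 at [482.6  -1.4 163.4] psi 1.465 tilt [ 0.003 -0.   ] F [ 0.3 -0.4 -3. ] g 29.9
  turn z total 0.002: 1 x 0.002
  shift [ -2.4   0.4 103.4] : 3 x [-0.8  0.1 34.5]
```

Emit:
{"op": "jog_arm", "data": {
  "commands": [
    [-2,0,10,0,0,0,25],
    [0,0,25,0,0,0,25],
    [0,0,30,0,0,0,25],
    [0,0,22,0,0,0,25],
    [0,0,12,0,0,0,25],
    [0,0,3,0,0,0,25],
    [0,0,0,0,0,0,25],
    [0,0,0,0,0,0,25]
  ]
}}

```text
time: 41.45
ee_pos: [487.1, -2.6, 64.4]
orientation: [0.054, 0.999, -0.0, 0.001]
wrist_force: [0.5, -0.3, -3.9]
grip_width: 0.343
```

Run:
```python
from meas import *
a=1.463
plan([(485,-1.3,60,a)],step=38)
```

```text
t 41.45 at [487.1  -2.6  64.4] psi 1.464 tilt [-0.002 -0.   ] F [ 0.5 -0.3 -3.9] g 29.8
  shift [2.3 1.1 4.4] : 1 x [2.3 1.1 4.4]
```

Emit:
{"op": "jog_arm", "data": {
  "commands": [
    [1.5,0.8,2,0,0,0,25],
    [0,0,1,0,0,0,25],
    [0,0,0,0,0,0,25],
    [0,0,0,0,0,0,25]
  ]
}}

```text
time: 41.85
ee_pos: [484.8, -1.3, 60.5]
orientation: [0.053, 0.999, -0.0, 0.0]
wrist_force: [1.3, 0.1, -2.5]
grip_width: 0.346
```

Emit:
{"op": "jog_arm", "data": {
  "commands": [
    [0,0,1,0,0,0,25],
    [0,0,0,0,0,0,25],
    [0,0,0,0,0,0,25]
  ]
}}

```text
time: 42.15
ee_pos: [484.8, -1.3, 59.3]
orientation: [0.053, 0.999, -0.0, 0.0]
wrist_force: [0.3, -0.5, -2.4]
grip_width: 0.346
```

Emit:
{"op": "jog_arm", "data": {
  "commands": [
    [0,0,0.7,0,0,0,25],
    [0,0,0,0,0,0,25]
  ]
}}

```text
time: 42.35
ee_pos: [484.8, -1.3, 59.2]
orientation: [0.053, 0.999, -0.0, -0.0]
wrist_force: [-3.5, 0.5, 4.1]
grip_width: 0.341
```

Contact; release, rise and go to the battery unit.

Emit:
{"op": "jog_arm", "data": {
  "commands": [
    [0,0,0,0,0,0,45],
    [0,0,0,0,0,0,60],
    [0,0,0,0,0,0,70],
    [0,0,-20,0,0,0,72],
    [0,0,-40,0,0,0,72],
    [0,0,-40,0,0,0,72],
    [0,0,-5,0,0,0,72],
    [0,0,0,0,0,0,72]
  ]
}}

```text
time: 43.15
ee_pos: [486.1, -1.5, 165.2]
orientation: [0.053, 0.999, -0.0, 0.002]
wrist_force: [0.3, -0.9, -0.8]
grip_width: 0.822
```

Run:
```python
from meas import *
a=1.463
plan([(400.2,-277.2,160,a),(400.2,-277.2,50,a)],step=38)
```

```text
t 43.15 at [486.1  -1.5 165.2] psi 1.464 tilt [-0.004 -0.   ] F [ 0.3 -0.9 -0.8] g 71.5
  turn z total 0.001: 1 x 0.001
  shift [  55.7 -283.3    5.2] : 8 x [  7.  -35.4   0.7]
  shift [  0.   0. 110.] : 3 x [ 0.   0.  36.7]
```

Emit:
{"op": "jog_arm", "data": {
  "commands": [
    [3,-18,0,0,0,0,72],
    [7,-36,0,0,0,0,72],
    [7,-36,0,0,0,0,72],
    [7,-36,0,0,0,0,72],
    [7,-36,0,0,0,0,72],
    [7,-36,0,0,0,0,72],
    [7,-36,0,0,0,0,72],
    [6,-30,0,0,0,0,72],
    [4,-19,0,0,0,0,72],
    [0,0,20,0,0,0,72],
    [0,0,25,0,0,0,72],
    [0,0,0,0,0,0,72],
    [0,0,0,0,0,0,72],
    [0,0,0,0,0,0,72]
  ]
}}

```text
time: 44.55
ee_pos: [400.2, -276.9, 119.0]
orientation: [0.053, 0.999, -0.0, 0.0]
wrist_force: [-0.2, 0.9, -0.5]
grip_width: 0.826
```

Run:
```python
from meas import *
a=1.463
plan([(400.2,-277.2,50,a)],step=38)
```

```text
t 44.55 at [ 400.2 -276.9  119. ] psi 1.464 tilt [-0. -0.] F [-0.2  0.9 -0.5] g 71.9
  turn z total 0.001: 1 x 0.001
  shift [-0.  -0.3 69. ] : 2 x [-0.  -0.1 34.5]
```

Emit:
{"op": "jog_arm", "data": {
  "commands": [
    [0,0,15,0,0,0,72],
    [0,0,25,0,0,0,72],
    [0,0,20,0,0,0,72],
    [0,0,9,0,0,0,72],
    [0,0,0,0,0,0,72],
    [0,0,0,0,0,0,60],
    [0,0,0,0,0,0,50],
    [0,0,0,0,0,0,40],
    [0,0,0,0,0,0,40],
    [0,0,0,0,0,0,40],
    [0,0,0,0,0,0,40],
    [0,0,0,0,0,0,40]
  ],
  "force": 25
}}

```text
time: 45.75
ee_pos: [400.2, -277.0, 50.2]
orientation: [0.053, 0.999, -0.0, 0.0]
wrist_force: [0.1, 1.7, 5.9]
grip_width: 0.534
```

Run:
```python
from meas import *
a=1.463
plan([(400.2,-277,170,a),(494.5,92.3,170,a),(494.5,92.3,60,a)],step=38)
```

```text
t 45.75 at [ 400.2 -277.    50.2] psi 1.464 tilt [-0.001 -0.   ] F [0.1 1.7 5.9] g 46.4
  turn z total 0.001: 1 x 0.001
  shift [   0.     0.  -119.8] : 4 x [  0.   0. -30.]
  shift [-54.  377.3  -0. ] : 11 x [-4.9 34.3 -0. ]
  shift [  0.   0. 110.] : 3 x [ 0.   0.  36.7]
```

Emit:
{"op": "jog_arm", "data": {
  "commands": [
    [0,0,-10,0,0,0,40],
    [0,0,-30,0,0,0,40],
    [0,0,-40,0,0,0,40],
    [0,0,-30,0,0,0,40],
    [0,0,-12,0,0,0,40],
    [-2,12,0,0,0,0,40],
    [-3,25,0,0,0,0,40],
    [-5,36,0,0,0,0,40],
    [-5,36,0,0,0,0,40],
    [-5,36,0,0,0,0,40],
    [-5,36,0,0,0,0,40],
    [-5,36,0,0,0,0,40],
    [-5,36,0,0,0,0,40],
    [-5,36,0,0,0,0,40],
    [-5,32,0,0,0,0,40],
    [-4,28,0,0,0,0,40],
    [-3,18,0,0,0,0,40],
    [-2,10,0,0,0,0,40],
    [0,0,0,0,0,0,40],
    [0,0,0,0,0,0,40]
  ]
}}

```text
time: 47.75
ee_pos: [492.8, 91.9, 170.3]
orientation: [0.053, 0.999, -0.0, -0.001]
wrist_force: [0.4, -0.6, -5.0]
grip_width: 0.53
```

Run:
```python
from meas import *
a=1.463
plan([(494.5,92.3,60,a)],step=38)
```

```text
t 47.75 at [492.8  91.9 170.3] psi 1.464 tilt [ 0.002 -0.001] F [ 0.4 -0.6 -5. ] g 46.1
  turn z total 0.001: 1 x 0.001
  shift [ -1.7   0.6 110.3] : 3 x [-0.6  0.2 36.8]
```

Emit:
{"op": "jog_arm", "data": {
  "commands": [
    [-0.5,0,10,0,0,0,40],
    [0,0,25,0,0,0,40],
    [0,0,32,0,0,0,40],
    [0,0,25,0,0,0,40],
    [0,0,12,0,0,0,40],
    [0,0,4,0,0,0,40],
    [0,0,0,0,0,0,40],
    [0,0,0,0,0,0,40],
    [0,0,0,0,0,0,40]
  ]
}}

```text
time: 48.65
ee_pos: [495.5, 92.2, 65.0]
orientation: [0.053, 0.999, 0.0, 0.001]
wrist_force: [-0.2, -0.8, -4.5]
grip_width: 0.529
```

Run:
```python
from meas import *
a=1.463
plan([(494.5,92.2,59,a)],step=38)
```

```text
t 48.65 at [495.5  92.2  65. ] psi 1.464 tilt [-0.003  0.   ] F [-0.2 -0.8 -4.5] g 46.0
  shift [ 1.  -0.1  6. ] : 1 x [ 1.  -0.1  6. ]
```

Emit:
{"op": "jog_arm", "data": {
  "commands": [
    [0.5,0,2,0,0,0,40],
    [0,0,1.5,0,0,0,40],
    [0,0,0,0,0,0,40],
    [0,0,0,0,0,0,40]
  ]
}}

```text
time: 49.05
ee_pos: [493.7, 92.3, 60.0]
orientation: [0.053, 0.999, -0.0, -0.0]
wrist_force: [0.1, 0.5, -3.7]
grip_width: 0.527
```

Emit:
{"op": "jog_arm", "data": {
  "commands": [
    [-0.5,0,1,0,0,0,40],
    [0,0,0,0,0,0,40],
    [0,0,0,0,0,0,40]
  ]
}}

```text
time: 49.35
ee_pos: [494.4, 92.3, 59.2]
orientation: [0.053, 0.999, 0.0, 0.0]
wrist_force: [-0.3, 0.4, -1.5]
grip_width: 0.529
```

Emit:
{"op": "jog_arm", "data": {
  "commands": [
    [0,0,0.6,0,0,0,40],
    [0,0,0,0,0,0,40],
    [0,0,0,0,0,0,50],
    [0,0,0,0,0,0,62],
    [0,0,0,0,0,0,72],
    [0,0,0,0,0,0,72],
    [0,0,-20,0,0,0,72],
    [0,0,-40,0,0,0,72],
    [0,0,-45,0,0,0,72],
    [0,0,-45,0,0,0,72],
    [-20,-8,-30,0,0,0,72],
    [-35,-14,-20,0,0,0,72],
    [-35,-14,-5,0,0,0,72],
    [-35,-14,0,0,0,0,72],
    [-30,-12,0,0,0,0,72],
    [-10,-5,0,0,0,0,72],
    [0,0,0,0,0,0,72],
    [0,0,0,0,0,0,72],
    [0,0,0,0,0,0,72]
  ]
}}

```text
time: 51.25
ee_pos: [650.2, 8.9, 263.6]
orientation: [0.053, 0.999, 0.0, -0.0]
wrist_force: [0.6, -0.2, -0.4]
grip_width: 0.829
```

```bash
python3 snap.py wrist w11 96 416 0 240 2.5; python3 snap.py scene s5; python3 snap.py side d5
```

```text
51.25 [650.2   8.9 263.6]
51.3 [650.3   8.9 263.8]
51.35 [650.5   8.8 263.9]
```

View pics/w11.png

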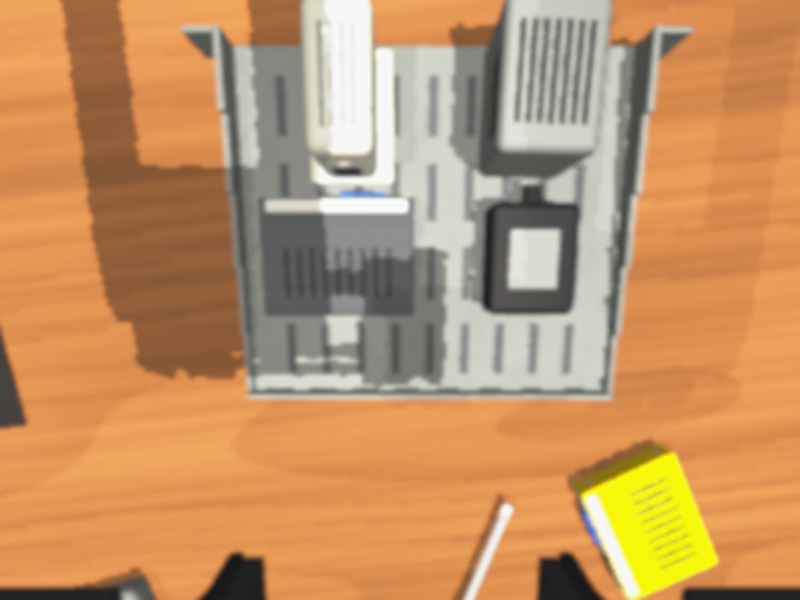

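View pics/s5.png

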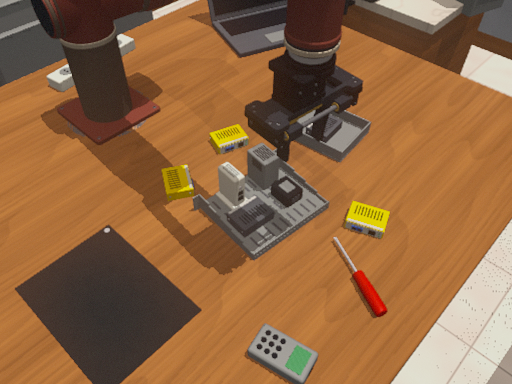

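View pics/d5.png

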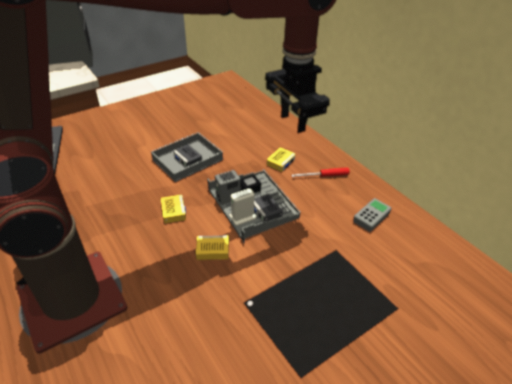

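Run:
```python
from meas import *
s=load("w11.npz");W=(s,2.5,96,0)
f('rear lip',[(249,397),(612,397)],24,*W)
f('spare',[(262,198),(411,199),(413,315),(265,315)],38,*W)
f('ups top rear',[(498,150),(596,150)],96,*W)
f('term top rear',[(306,153),(372,152)],102,*W)
f('foot',[(394,184)],20,*W)
f('adapter',[(495,205),(578,207),(573,311),(486,311)],46,*W)
a=cv2.imread("pics/scene0.png");b=cv2.imread("pics/s5.png")
cv2.imwrite("pics/cmp.png",np.hstack([cv2.resize(x[130:260,185:345],None,fx=2.5,fy=2.5,interpolation=2) for x in(a,b)]))
```

```text
rear lip [[630.6, -81.7], [653.7, 136.4]] mean [642.2  27.4] len [219. 219.] ang [ 1.465 -1.676]
spare [[523.0, -52.9], [531.9, 26.5], [592.3, 21.5], [583.5, -61.3]] mean [557.7 -16.5] len [80. 61. 83. 61.] ang [ 1.459 -0.083 -1.676  3.003]
ups top rear [[521.5, 65.9], [526.1, 109.5]] mean [523.8  87.7] len [44. 44.] ang [ 1.465 -1.676]
term top rear [[514.7, -19.0], [517.3, 9.9]] mean [516.   -4.5] len [29. 29.] ang [ 1.479 -1.663]
foot [[521.4, 18.3]] mean [521.4  18.3] len [0.] ang [0.]
adapter [[540.3, 70.1], [545.9, 113.5], [599.0, 109.2], [593.9, 61.6]] mean [569.8  88.6] len [44. 53. 48. 54.] ang [ 1.443 -0.08  -1.676  2.986]
```

View pics/cmp.png

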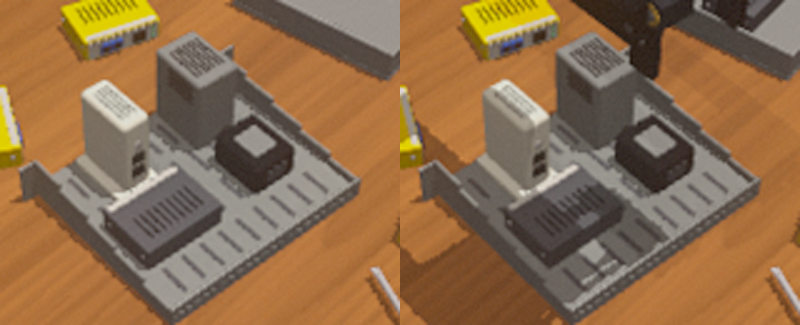

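Every part is within about 1.5 mm of its start position, upright and released. I'm handing the job in.

```bash
python3 -c "
from workcell import *
print(close_job())"
```

```text
the job is handed in; nothing more can be done
None
```

The swap is done and handed in at about 51 s, inside the 134 s limit; `close_job()` gave no verdict.

**What I did:** I stood the battery unit and the terminal on the mat and laid the failed converter flat in the returns tray. I then set the spare in its place with the ports to the front, and put the terminal and battery unit back where they had been gripped.

**Last checks, wrist camera before and after:**

| Part | Reference (mm) | Now (mm) |
|---|---|---|
| Spare (against the failed converter's place) | (558.2, -17.7) | (557.7, -16.5) |
| Battery unit, rear top edge | (523.9, 88.5) | (523.8, 87.7) |
| Terminal, rear top edge | (516.3, -4.5) | (516.0, -4.5) |
| Adapter | (569.8, 88.7) | (569.8, 88.6) |

- **Square and upright:** All edges were square to the shelf within about 0.03 rad. The before and after scene pictures match.
- **Failed converter:** The wrist picture taken right after release shows it flat near the tray's middle. In the final pictures it still lies in the tray.
- **Force and contact:** I saw no unexpected force, and the gripper was clear of everything at hand-in.

**What disagreed:**
- The first scene and side estimates differed from each other by up to about 20 mm for the tray centre. I took a wrist view of it before placing.
- The terminal foot corner read 521.4 mm at the end against 525.9 mm at the start. Its top edge agreed within 0.3 mm, so I put this down to blur on the corner.

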